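Fetch the standard jar from behind the solvent bottles

TASK

The small squat jar at the back of the solvent tray is needed on the magnetic stirrer, but the three bottles in front of it are in the way: first stand all three upright on the flat pale mat, then set the jar upright in the middle of the stirrer's round plate while the bottles wait on the mat. After that put every bottle back upright on the very place in the tray where it stood at the start. Set everything down gently, tip nothing over, and leave the beaker where it is.

Things in the scene. Friction and masses are not known exactly. Their poses are not given: they have to be found in the camera images.
- wide_bottle_mid (a point): Wide round clear-glass bottle with blue cap, 66 mm diameter, 128 mm high, about 0.34 kg; the point is on its axis, half-way up (64 mm above its underside), z up. The glass is straight to 78 mm height, then a shoulder. Screw cap on top: round, 40 mm across, 26 mm high, its centre 51 mm above this point. Stands on one of the three front places of the tray.
- slim_bottle_mid (a point): Slim, tallest round clear-glass bottle with blue cap, 50 mm diameter, 152 mm high, about 0.30 kg; the point is on its axis, half-way up (76 mm above its underside), z up. Straight to 108 mm height. Screw cap on top: round, 35 mm across, 32 mm high, its centre 60 mm above this point. Stands on another front place of the tray.
- square_bottle_mid (a point): Square white plastic bottle with blue cap, 54 x 54 mm, 138 mm high, about 0.30 kg; the point is on its axis, half-way up (69 mm above its underside), z up, x and y across its flat sides. Straight to 98 mm height. Screw cap on top: round, 37 mm across, 28 mm high, its centre 55 mm above this point. Stands on another front place of the tray.
- jar_mid (a point): Small squat clear-glass jar with blue cap, 44 mm diameter (cap 42 mm, its upper 18 mm), 50 mm high, about 0.09 kg; the point is on its axis, half-way up (25 mm above its underside), z up. Stands in the tray behind the bottles (on the side away from the robot), about 7 to 20 mm of free space between it and the row of bottles.
- tray: Fixed grey open tray, 166 mm (its x) by 270 mm (its y), walls 4 mm thick and 22 mm high; the origin is at the centre of its underside, on the bench; the inner floor is 5 mm above the origin. Three dark printed discs of 72 mm diameter mark the front places, at x = -34 mm and y = -80, 0, +80 mm in its frame; one bottle stands on each, which on which differs. The jar stands near x = +30 mm. The tray is turned only slightly from the world's axes.
- mat: Fixed flat pale-grey mat, the side area for the bottles, 300 mm (its x) by 140 mm (its y), 4 mm thick, on the robot's left or right; the origin is at the centre of its underside. Its x axis points roughly away from the robot. Empty at the start.
- plate_center (a point): Centre of the top face of the round steel plate (112 mm diameter) on the magnetic stirrer, a fixed white box 150 x 125 mm with a black knob on the side facing the robot; the point is 48 mm above the bench, and a thin dark circle of 48 mm diameter is printed round it. On the other side of the tray from the mat. Empty at the start.
- beaker_mid (a point): Bystander, loose, not to be disturbed: empty glass beaker, 64 mm diameter, 75 mm high, between the robot and the tray; the point is its centre, half-way up. (Beyond the tray also stand a fixed pipette-tip box and a fixed vial rack, under 60 mm high, which play no part.)
Mind the look-alikes: they are no part of the job. Leave any brown look-alike of the part that bears slim_bottle_mid alone. Leave any red look-alike of the part that bears wide_bottle_mid alone.

How it is judged:
On the way, in this order (a step that is already met when the one before it is completed fails the run):
1. all three bottles stand upright on the mat, let go (x of wide_bottle_mid in the frame of mat between -0.128 and 0.128 m and y of wide_bottle_mid in the frame of mat between -0.05 and 0.05 m and z of wide_bottle_mid in the frame of mat below 0.074 m and angle between each of wide_bottle_mid, slim_bottle_mid, square_bottle_mid's own z axis and vertical below 0.1 rad and x of slim_bottle_mid in the frame of mat between -0.128 and 0.128 m and y of slim_bottle_mid in the frame of mat between -0.05 and 0.05 m and z of slim_bottle_mid in the frame of mat below 0.086 m and x of square_bottle_mid in the frame of mat between -0.128 and 0.128 m and y of square_bottle_mid in the frame of mat between -0.05 and 0.05 m and z of square_bottle_mid in the frame of mat below 0.079 m and contact force between the fingers and wide_bottle below 0.2 N and contact force between the fingers and slim_bottle below 0.2 N and contact force between the fingers and square_bottle below 0.2 N), for 0.2 s.
2. the jar stands in the middle of the stirrer's plate, let go, while the three bottles are still on the mat (horizontal distance between jar_mid and plate_center below 0.015 m and height (world z) of jar_mid between 0.067 and 0.079 m and angle between each of jar_mid, wide_bottle_mid, slim_bottle_mid, square_bottle_mid's own z axis and vertical below 0.1 rad and contact force between the fingers and jar below 0.2 N and x of wide_bottle_mid in the frame of mat between -0.128 and 0.128 m and y of wide_bottle_mid in the frame of mat between -0.05 and 0.05 m and z of wide_bottle_mid in the frame of mat below 0.074 m and x of slim_bottle_mid in the frame of mat between -0.128 and 0.128 m and y of slim_bottle_mid in the frame of mat between -0.05 and 0.05 m and z of slim_bottle_mid in the frame of mat below 0.086 m and x of square_bottle_mid in the frame of mat between -0.128 and 0.128 m and y of square_bottle_mid in the frame of mat between -0.05 and 0.05 m and z of square_bottle_mid in the frame of mat below 0.079 m), for 0.2 s.
At the end, for the whole second after the job is handed in: The jar stands upright on the stirrer's plate, its axis within 15 mm of the plate's centre; each of the three bottles stands upright within 15 mm of where it stood at the start; everything is at rest (horizontal distance between jar_mid and plate_center below 0.015 m and height (world z) of jar_mid between 0.067 and 0.079 m and angle between each of jar_mid, wide_bottle_mid, slim_bottle_mid, square_bottle_mid's own z axis and vertical below 0.1 rad and distance of each of wide_bottle_mid, slim_bottle_mid, square_bottle_mid from where it was at the start of the episode below 0.015 m and linear speed of each of wide_bottle, slim_bottle, square_bottle, jar below 0.02 m/s); the robot touches nothing.
It fails at once if a bottle or the jar is tipped over (angle between any of wide_bottle_mid, slim_bottle_mid, square_bottle_mid, jar_mid's own z axis and vertical above 0.6 rad).
It fails at once if a bottle or the jar is dropped (let go and falling faster than 0.6 m/s, a drop of some 20 mm) ((contact force between the fingers and wide_bottle below 0.1 N and linear speed of wide_bottle above 0.6 m/s) or (contact force between the fingers and slim_bottle below 0.1 N and linear speed of slim_bottle above 0.6 m/s) or (contact force between the fingers and square_bottle below 0.1 N and linear speed of square_bottle above 0.6 m/s) or (contact force between the fingers and jar below 0.1 N and linear speed of jar above 0.6 m/s)).
It fails at once if the beaker is pushed away by more than 30 mm (distance of beaker_mid from where it was at the start of the episode above 0.03 m).
It also fails if it takes over 136 s, if anything falls off the work surface, if the arm or the gripper's body presses on something with over 40 N, if the wrist force passes 120 N, or if a joint passes its speed limit or range.

ROBOT

A 7-joint arm with a two-finger parallel gripper is mounted at the origin on the work surface. World frame = base frame: x ahead of the robot, y to its left, z up, the work surface at z = 0. Lengths are in m, angles in rad, forces in N, time in s.
With the tool pointing down it reaches from about 0.4 to 0.85 m from the base axis. Payload 10.4 kg.
Tool frame: the origin (TCP) lies midway between the tips of the shut fingers; the grasp point (between the pads) lies 19 mm behind it (grip_point_offset is the distance from the TCP to the grasp point, in m); y points along the fingers, z is the direction in which the jaws open and shut, and the axes are right-handed (so a half turn about y gives the same grasp; the last joint's range is limited). The gripper opens to 85 mm and grips with 20 to 120 N. Pads are 22 mm wide; open, the fingers measure 114 mm over their backs; the gripper's body (76 mm by 85 mm) begins 54 mm behind the grasp point. The pads swing forward as they close: fully open they stand 13 mm farther back than shut.
Start: joints at [-1.242, 0.332, -0.065, 1.46, 0.022, 1.35, -0.088], TCP at [0.215, 0.587, 0.231] pointing down, gripper open.
Joint ranges: [-2.6, 2.6], [-0.5, 2.12], [-1.47, 1.34], [0.16, 2.42], [-1.27, 4.41], [0.06, 2.06], [-2.6, 2.6]. Speed limits (rad/s): [2.22, 2.22, 2.79, 2.79, 3.14, 3.14, 3.14].

INTERFACE

Orientations are given as a unit quaternion [x, y, z, w].
In Python, from workcell import * gives the robot as it stands.
- The arm moves only by the tool send_rows, never from a script. Its argument "motion" is a list of rows, each a list of 7 numbers: the opening in per cent of the stroke, from 0 (shut) to 100 (fully open), then the shift along the tool's x, y, z in m, then the turn, a rotation vector about the tool's x, y, z in rad. In form: [[claw, tx, ty, tz, ax, ay, az], ...]. A call has 1 to 10 rows; each row is the pose to reach, as a shift and turn from the pose commanded when the call began, along the tool's axes at that moment; what a row does not reach only later rows make up. A row lasts 1/12 s, in which the tool goes at most 41.7 mm and 7.16 degrees, less where a joint would pass 70% of its speed; a pose out of reach is approached as far as the arm can. A call with a gripper value outside its range is refused whole. The fingers move at their own pace and stop on an object; "squeeze" is the grip in N (left out, the last holds). Time passes only in rows, so rows that repeat a pose let the fingers close. It gives the time, the measured TCP pose, the force and the opening at its end, in the units of the state.
- get_obs(): the state, without advancing time (a new reading comes with each control period).
- camera(name): name is "scene" or "top"; returns a dict with "pixels" (420x560x3 uint8, red, green, blue), "range_z" (420x560 float32, m along the optical axis (not along the pixel's ray), 0 where there is no reading), "fovy" (degrees; the focal length in pixels is half the picture's height over the tangent of half this angle, whatever the lens; pixels are square), "cx", "cy" (the principal point, pixels), "dist_coeffs" ([k1, k2, p1, p2, k3] as OpenCV has them; the pictures are not rectified), "view" (4x4, takes a point from world to camera coordinates). Camera axes: x right, y down, z forward; pixel columns grow to the right and rows downward; lengths in m; the calibration is good to about 2 mm. A picture is of the moment at which its call begins.
- hand_in(): hands the job in, once; it reports no verdict.
The state is a dict: "clock": time; "joint_pos": joint angles; "joint_velocities": joint speeds; "tau": joint torques, N m; "position": TCP position; "ee_rot": TCP orientation; "ft_force": force on the tool from outside, world axes, zero at the start; "torque": the same for the moment, N m; "grip_width": opening from 0.0 (shut) to 1.0 (fully open).
Only numpy, scipy, OpenCV 4.12 (cv2) and the standard library are available. Lean on these libraries where they do the work, as an engineer would, in place of code of your own. Each camera call takes 0.05 s, during which the arm holds its last target.

## Working session

There is one attempt and no reset: what is moved stays moved. The work goes in short steps, Python scripts to look and compute and a tool call to move; the robot and the scene stay as the last step left them, time stands still between calls to the robot, and variables do not carry over. Pictures are saved under pics/ and viewed, and the job is handed in when it is done.

Besides the shell and the picture viewer there is one more tool, called by a JSON object that holds its "api" and its "payload". send_rows: Moves the arm, as the interface text tells. Its arguments: {"type":"object","properties":{"motion":{"type":"array"},"squeeze":{"type":"number"}},"required":["motion"]}

```bash
ls; mkdir -p pics; python3 - <<'E'
from workcell import *
import cv2,numpy as np
print(get_obs())
for n in ("scene","top"):
    c=camera(n); cv2.imwrite(f"pics/{n}0.png",c["pixels"][:,:,::-1]); np.savez(f"{n}0.npz",**c)
    print(n,c["fovy"],c["cx"],c["cy"],c["dist_coeffs"],c["view"])
E
```

```text
pics
{'clock': 0.0, 'joint_pos': array([-1.24163686,  0.33287757, -0.06469812,  1.4609843 ,  0.02161459,
        1.3499254 , -0.08851065]), 'joint_velocities': array([ 2.84270580e-04, -6.66554159e-04, -6.06768831e-04, -4.88678431e-05,
        1.84181023e-04, -9.68636527e-04, -7.68456314e-04]), 'tau': array([-8.45791928e-04, -6.25468969e+01,  4.82579134e-02, -3.91575301e+01,
        1.61053083e-02,  1.02362124e-02, -1.89304478e-05]), 'position': array([0.21521732, 0.58634634, 0.23049187]), 'ee_rot': array([ 0.69672498, -0.12378336,  0.12365887, -0.69567267]), 'ft_force': array([ 0.80443416, -0.28611267,  0.18726428]), 'torque': array([-0.03589776, -0.00079607,  0.01682616]), 'grip_width': 1.0057162959997963}
scene 52.22944899868318 282.97477206955904 205.53112034540533 [0.00386376 0.         0.         0.         0.        ] [[-0.01693588  0.99971419 -0.01687334  0.01030931]
 [ 0.62859723 -0.00247771 -0.77772706 -0.27664604]
 [-0.77754659 -0.02377803 -0.62837561  1.33077327]
 [ 0.          0.          0.          1.        ]]
top 42.11876550549823 283.33671321678634 212.91700853883776 [0.02845014 0.         0.         0.         0.        ] [[-0.02541349 -0.99965785 -0.0061924   0.00536036]
 [-0.98606613  0.0260857  -0.16429584  0.51832265]
 [ 0.16440115  0.00193079 -0.98639167  1.29690142]
 [ 0.          0.          0.          1.        ]]
```

View pics/scene0.png

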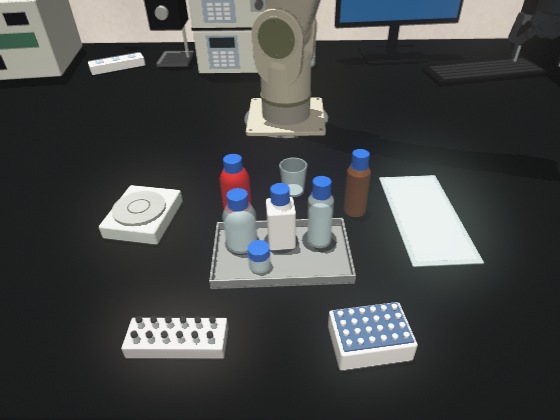

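View pics/top0.png

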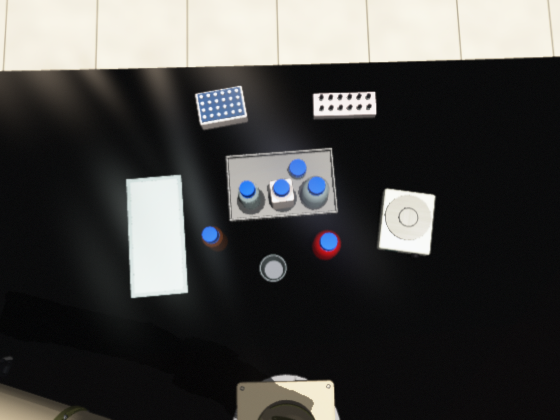

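Top-view candidates: slim at (247,188), square at (281,187), wide at (316,186) and the jar at (297,169) are the blue caps inside the tray. The look-alikes outside the tray are brown (210,237) and red (328,243), and the beaker is at (273,268). I'll measure these and check a close crop.

```bash
cat > h.py <<'E'
import numpy as np,cv2
from workcell import *
from scipy.spatial.transform import Rotation as R
def cloud(c):
    """world xyz for every pixel"""
    h,w=c["range_z"].shape; f=h/2/np.tan(np.radians(float(c["fovy"]))/2)
    K=np.array([[f,0,c["cx"]],[0,f,c["cy"]],[0,0,1]])
    uv=np.stack(np.meshgrid(np.arange(w),np.arange(h)),-1).reshape(-1,1,2).astype(float)
    n=cv2.undistortPoints(uv,K,np.array(c["dist_coeffs"])).reshape(h,w,2)
    z=c["range_z"]; P=np.dstack([n*z[...,None],z])
    V=np.array(c["view"]); return (P-V[:3,3])@V[:3,:3]
def blue(c):
    hsv=cv2.cvtColor(np.ascontiguousarray(c["pixels"]),cv2.COLOR_RGB2HSV)
    return cv2.inRange(hsv,(105,150,60),(125,255,255))
def caps(c,vb=True):
    P=cloud(c);m=blue(c);n,l,s,ce=cv2.connectedComponentsWithStats(m)
    out=[]
    for i in range(1,n):
        if s[i,4]<25: continue
        p=P[l==i]; p=p[np.isfinite(p).all(1)]
        zt=np.percentile(p[:,2],90); t=p[abs(p[:,2]-zt)<.004]
        (cc,r)=cv2.minEnclosingCircle((t[:,:2]*1000).astype(np.float32))
        out.append((ce[i].round(0),s[i,4],zt.round(4),np.array(cc).round(1),round(r,1),(1000*t[:,:2].mean(0)).round(1)))
        if vb: print("pix",ce[i].round(0),"n",s[i,4],"ztop",zt.round(4),"circ",np.array(cc).round(1),"r",round(r,1),"mean",(1000*t[:,:2].mean(0)).round(1))
    return out
E
python3 - <<'E'
from h import *
for n in("top","scene"):
    print(n); c=dict(np.load(n+"0.npz")); caps(c)
c=dict(np.load("top0.npz")); P=cloud(c)
g=c["pixels"].astype(int); mx=g.max(2)
def rect(mask,name):
    n,l,s,ce=cv2.connectedComponentsWithStats(mask.astype(np.uint8)); i=1+s[1:,4].argmax(); p=P[l==i]
    r=cv2.minAreaRect((p[:,:2]*1000).astype(np.float32)); print(name,r,np.median(p[:,2]),ce[i])
x,y,z=P[...,0],P[...,1],P[...,2]
rect((mx>120)&(y>.25)&(x<.75)&(z<.02)&(x>.1),"mat")
rect((z>.03)&(z<.06)&(y<-.15)&(x<.7)&(x>.3),"stirrer")
for (u,v) in [(273,268),(210,235),(328,241),(408,217),(160,236),(235,160)]: print((u,v),P[v,u].round(4))
rect((z>.018)&(z<.026)&(abs(y)<.2)&(x>.45)&(x<.75),"traywall")
b=c["pixels"][130:300,190:360,::-1]; cv2.imwrite("pics/crop0.png",cv2.resize(b,None,fx=3.4,fy=3.4,interpolation=cv2.INTER_CUBIC))
s=c["pixels"][180:265,370:445,::-1]; cv2.imwrite("pics/crop1.png",cv2.resize(s,None,fx=6,fy=6,interpolation=cv2.INTER_CUBIC))
E
```

```text
top
pix [297. 167.] n 210 ztop 0.058 circ [630.4 -46. ] r 19.3 mean [630.4 -45.2]
pix [316. 185.] n 227 ztop 0.1364 circ [566.5 -86.3] r 19.1 mean [567.1 -87. ]
pix [247. 189.] n 206 ztop 0.1594 circ [559.6  72.8] r 16.6 mean [559.1  73.1]
pix [281. 188.] n 195 ztop 0.1461 circ [562.3  -4.4] r 16.7 mean [562.5  -4.2]
pix [210. 234.] n 219 ztop 0.1552 circ [457.8 158.3] r 17.2 mean [457.7 157.6]
pix [328. 241.] n 238 ztop 0.1323 circ [ 436.9 -109. ] r 19.1 mean [ 437.2 -108.9]
scene
pix [398.  10.] n 2112 ztop 0.2049 circ [-495.4  417.1] r 221.2 mean [-499.6  404.5]
pix [360. 159.] n 340 ztop 0.1523 circ [457.8 157.2] r 18.3 mean [459.4 157.9]
pix [232. 163.] n 321 ztop 0.1285 circ [ 438.9 -109.5] r 20.7 mean [ 439.8 -110.1]
pix [321. 187.] n 397 ztop 0.1564 circ [560.3  72.4] r 17.2 mean [561.6  72.5]
pix [279. 194.] n 375 ztop 0.1426 circ [564.1  -6.1] r 19.2 mean [566.   -5.7]
pix [237. 199.] n 392 ztop 0.1328 circ [568.2 -86.4] r 20.3 mean [570.5 -86.1]
pix [258. 250.] n 366 ztop 0.0552 circ [632.  -46.9] r 21.2 mean [632.9 -45.9]
mat ((477.8134765625, 313.5350341796875), (300.8951721191406, 141.66458129882812), 3.4068219661712646) 0.0050894758220559385 [154.49635499 234.85213946]
stirrer ((487.7381591796875, -308.74688720703125), (126.58196258544922, 160.87828063964844), 80.30836486816406) 0.04528083298980404 [406.37212276 221.24392583]
(273, 268) [0.3864 0.0211 0.0074]
(210, 235) [0.4544 0.1573 0.1511]
(328, 241) [ 0.4366 -0.1083  0.1278]
(408, 217) [ 0.4993 -0.3115  0.0483]
(160, 236) [0.4738 0.3024 0.007 ]
(235, 160) [0.6654 0.1125 0.006 ]
traywall ((654.780517578125, 89.78646087646484), (81.90865325927734, 168.92416381835938), 40.542789459228516) 0.022207579985893997 [243.38709677 161.50967742]
```

View pics/crop0.png

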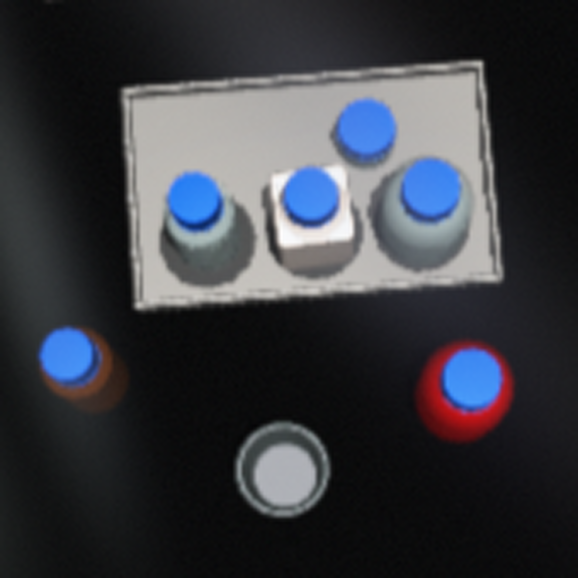

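View pics/crop1.png

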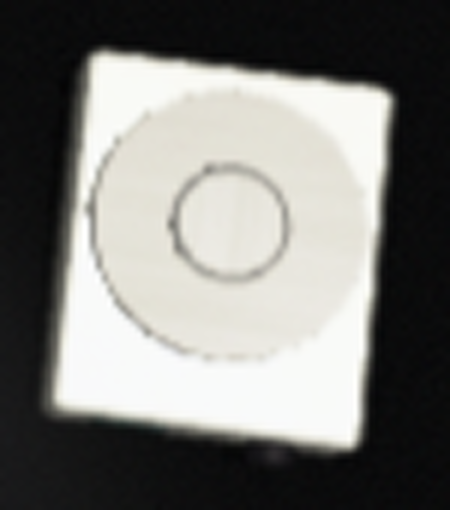

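The crop confirms the choice: the jar and the three blue-capped bottles (slim glass, white square, wide glass) stand in the tray, and the red and brown ones stand outside it. Next I'll work out the tool axes and the plate and mat positions.

```bash
python3 - <<'E'
from h import *
o=get_obs(); r=R.from_quat(o["ee_rot"]); print("axes cols x,y,z:\n",r.as_matrix().round(3))
# plate centre from both cams
for n in("top","scene"):
    c=dict(np.load(n+"0.npz")); P=cloud(c); x,y,z=np.moveaxis(P,-1,0)
    g=c["pixels"].astype(int)
    reg=(np.hypot(x-.5,y+.311)<.1)&(z>.03)
    v,u=np.nonzero(reg); v0,v1,u0,u1=v.min(),v.max(),u.min(),u.max()
    gray=g.mean(2); sub=gray[v0:v1,u0:u1]
    reg2=(np.hypot(x-.5,y+.311)<.035)&(z>.03)
    med=np.median(gray[reg2]); m=reg2&(gray<med-25)
    p=P[m]; (cc,rr)=cv2.minEnclosingCircle((p[:,:2]*1000).astype(np.float32)); 
    A=np.c_[2*p[:,:2],np.ones(len(p))]; s=np.linalg.lstsq(A,(p[:,:2]**2).sum(1),rcond=None)[0]
    print(n,"ring",cc,rr,"fit",s[:2],np.sqrt(s[2]+s[0]**2+s[1]**2),len(p),np.median(p[:,2]))
    mk=((g.min(2)>120)&(y>.2)&(x<.75)&(z<.02)&(x>.2)).astype(np.uint8)
    k,l,st,ce=cv2.connectedComponentsWithStats(mk); i=1+st[1:,4].argmax(); p=P[l==i]
    print("mat",cv2.minAreaRect((p[:,:2]*1000).astype(np.float32)),np.median(p[:,2]))
E
```

```text
axes cols x,y,z:
 [[ 0.939 -0.     0.345]
 [-0.345 -0.001  0.939]
 [ 0.    -1.    -0.001]]
top ring (499.9877014160156, -310.3220520019531) 25.536603927612305 fit [ 0.4998705  -0.31115984] 0.02300566915303161 93 0.04984469731749368
mat ((477.8316955566406, 313.38140869140625), (300.7894592285156, 142.5230712890625), 3.5335397720336914) 0.005069656183624351
scene ring (498.9024353027344, -311.35040283203125) 26.363752365112305 fit [ 0.49943658 -0.31140385] 0.023141781948469487 80 0.04846916116954373
mat ((473.9703674316406, 311.96112060546875), (311.4122009277344, 141.96681213378906), 3.570573568344116) 0.0040223140022344825
```

{"api": "send_rows", "payload": {"motion": [[100,0.501,0,-0.363,0,1.218,0],[100,0.501,0,-0.363,0,1.218,0],[100,0.501,0,-0.363,0,1.218,0],[100,0.501,0,-0.363,0,1.218,0],[100,0.501,0,-0.363,0,1.218,0],[100,0.501,0,-0.363,0,1.218,0],[100,0.501,0,-0.363,0,1.218,0],[100,0.501,0,-0.363,0,1.218,0],[100,0.501,0,-0.363,0,1.218,0],[100,0.501,0,-0.363,0,1.218,0]], "squeeze": 50}}

```text
clock: 0.93
position: [0.4484, 0.239, 0.2312]
ee_rot: [-0.499, 0.501, -0.501, 0.499]
ft_force: [1.4, -0.1, -0.4]
grip_width: 1.004
```

{"api": "send_rows", "payload": {"motion": [[100,0.04,0,0.027,0,0,0],[100,0.08,0,0.054,0,0,0],[100,0.12,0,0.081,0,0,0],[100,0.15,0,0.101,0,0,0],[100,0.167,0,0.112,0,0,0],[100,0.167,0.03,0.112,0,0,0],[100,0.167,0.06,0.112,0,0,0],[100,0.167,0.09,0.112,0,0,0],[100,0.167,0.109,0.112,0,0,0],[100,0.167,0.109,0.112,0,0,0]]}}

```text
clock: 1.77
position: [0.5572, 0.0736, 0.1179]
ee_rot: [0.503, -0.501, 0.499, -0.498]
ft_force: [-0.6, 0.7, -0.1]
grip_width: 1.004
```

```bash
python3 - <<'E'
from h import *
c=camera("scene"); cv2.imwrite("pics/s1.png",cv2.resize(c["pixels"][100:300,180:420,::-1],None,fx=3,fy=3)); print(get_obs()["position"],get_obs()["joint_pos"].round(2))
E
```

```text
[0.55859739 0.07380398 0.12053525] [-0.6   0.3   0.46  1.78 -0.15  1.1  -0.09]
```

View pics/s1.png

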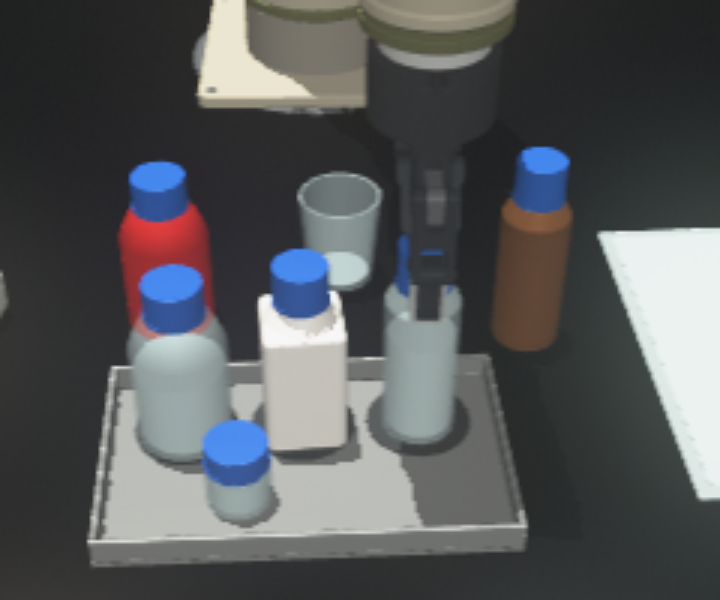

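The picture shows the fingers in front of and behind the slim bottle's cap (crop 430,270), lined up with its axis. I'll close and lift a little.

{"api": "send_rows", "payload": {"motion": [[60,0.001,0,0.001,0,0,0],[40,0.001,0,0.001,0,0,0],[20,0.001,0,0.001,0,0,0],[10,0.001,0,0.001,0,0,0],[0,0.001,0,0.001,0,0,0],[0,0.001,0,0.001,0,0,0],[0,0.001,0,0.001,0,0,0],[0,0.001,0,0.001,0,0,0],[0,0.001,0,0.001,0,0,0],[0,0.001,0,0.001,0,0,0]], "squeeze": 50}}

```text
clock: 2.65
position: [0.5614, 0.0733, 0.1235]
ee_rot: [-0.5, 0.5, -0.5, 0.501]
ft_force: [-2.4, -0.4, 6.9]
grip_width: 0.396
```

{"api": "send_rows", "payload": {"motion": [[0,0,0,0,0,0,0],[0,0,-0.005,0,0,0,0],[0,0,-0.015,0,0,0,0],[0,0,-0.03,0,0,0,0],[0,0,-0.045,0,0,0,0],[0,0,-0.055,0,0,0,0],[0,0,-0.06,0,0,0,0],[0,0,-0.06,0,0,0,0]]}}

```text
clock: 3.32
position: [0.5616, 0.0732, 0.1836]
ee_rot: [-0.5, 0.499, -0.5, 0.501]
ft_force: [-0.3, -0.0, -3.1]
grip_width: 0.397
```

```bash
python3 - <<'E'
from h import *
c=camera("scene"); cv2.imwrite("pics/s2.png",cv2.resize(c["pixels"][100:300,180:420,::-1],None,fx=3,fy=3)); print(get_obs()["position"],get_obs()["joint_pos"].round(2))
E
```

```text
[0.56113027 0.07316274 0.18256382] [-0.62  0.24  0.47  1.71 -0.12  1.21 -0.11]
```

View pics/s2.png

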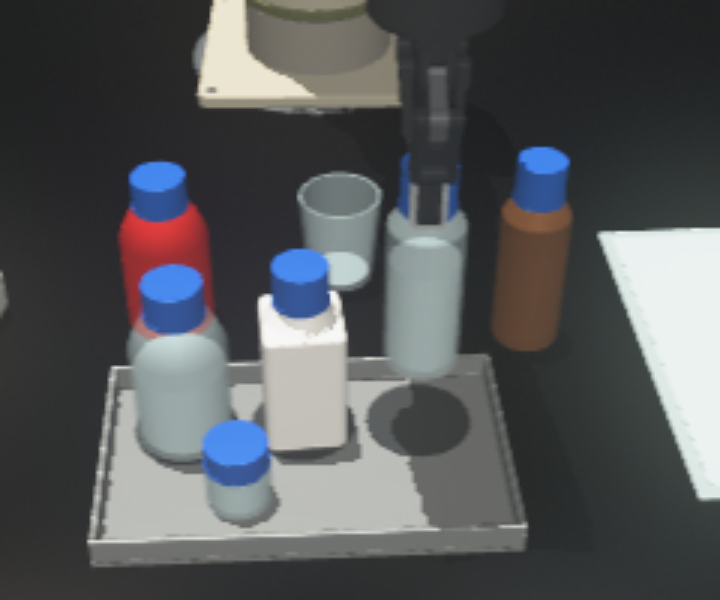

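The slim bottle hangs upright in the gripper (crop 425,290) and its disc is free at (420,420). I'll carry it around the brown bottle to the near end of the mat.

{"api": "send_rows", "payload": {"motion": [[0,-0.01,0,0,0,0,0],[0,-0.03,0,-0.003,0,0,0],[0,-0.06,0,-0.006,0,0,0],[0,-0.09,0,-0.009,0,0,0],[0,-0.12,0,-0.012,0,0,0],[0,-0.15,0,-0.016,0,0,0],[0,-0.17,0,-0.04,0,0,0],[0,-0.183,0,-0.07,0,0,0],[0,-0.196,0,-0.1,0,0,0],[0,-0.209,0,-0.13,0,0,0]]}}

```text
clock: 4.2
position: [0.4286, 0.283, 0.1811]
ee_rot: [0.501, -0.5, 0.5, -0.5]
ft_force: [0.6, 1.2, -2.1]
grip_width: 0.4
```

{"api": "send_rows", "payload": {"motion": [[0,-0.012,0,-0.025,0,0,0],[0,-0.02,0,-0.042,0,0,0],[0,-0.025,0,-0.053,0,0,0],[0,-0.025,0,-0.053,0,0,0],[0,-0.025,0.015,-0.053,0,0,0],[0,-0.025,0.03,-0.053,0,0,0],[0,-0.025,0.04,-0.053,0,0,0],[0,-0.025,0.048,-0.053,0,0,0],[0,-0.025,0.054,-0.053,0,0,0],[0,-0.025,0.054,-0.053,0,0,0]]}}

```text
clock: 5.03
position: [0.3775, 0.3064, 0.1271]
ee_rot: [0.501, -0.5, 0.5, -0.499]
ft_force: [-0.6, -0.4, -2.1]
grip_width: 0.394
```

{"api": "send_rows", "payload": {"motion": [[0,0,0.002,0,0,0,0],[0,0,0.004,0,0,0,0],[0,0,0.005,0,0,0,0],[0,0,0.006,0,0,0,0],[0,0,0.006,0,0,0,0]]}}

```text
clock: 5.45
position: [0.3781, 0.3076, 0.1235]
ee_rot: [-0.5, 0.5, -0.499, 0.501]
ft_force: [-1.9, -0.7, 5.8]
grip_width: 0.395
```

```bash
python3 - <<'E'
from h import *
print(get_obs()["position"],get_obs()["ft_force"])
c=camera("scene"); cv2.imwrite("pics/s3.png",cv2.resize(c["pixels"][100:300,300:540,::-1],None,fx=3,fy=3)); 
E
```

```text
[0.37813276 0.30762214 0.12350771] [-1.92459155 -0.70014448  5.82431324]
```

View pics/s3.png

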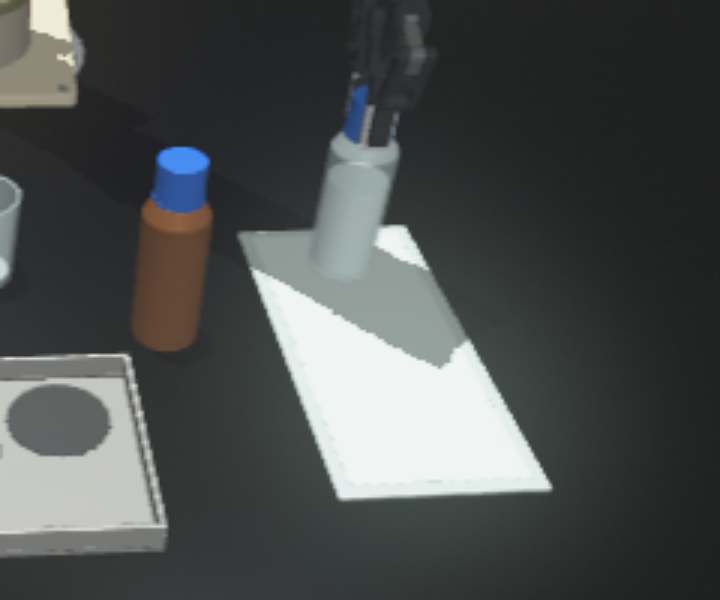

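The slim bottle stands on the mat (crop 350,260) with contact force 5.8 N up. I'll release and retreat.

{"api": "send_rows", "payload": {"motion": [[50,0,0,0,0,0,0],[60,0,0,0,0,0,0],[80,0,0,0,0,0,0],[100,0,0,0,0,0,0],[100,0,0,0,0,0,0],[100,0,-0.02,0,0,0,0],[100,0,-0.05,0,0,0,0],[100,0,-0.08,0,0,0,0],[100,0,-0.1,0,0,0,0]]}}

```text
clock: 6.25
position: [0.3783, 0.3072, 0.225]
ee_rot: [-0.499, 0.5, -0.5, 0.501]
ft_force: [0.0, -0.3, -0.8]
grip_width: 1.0
```

```bash
python3 - <<'E'
from h import *
print(get_obs()["position"],get_obs()["ft_force"])
caps(camera("scene"))
E
```

```text
[0.37828234 0.307216   0.22500199] [ 0.04168932 -0.29780703 -0.8332578 ]
pix [382.  10.] n 1750 ztop 0.2069 circ [-493.1  352. ] r 156.8 mean [-494.1  344.6]
pix [424. 137.] n 300 ztop 0.1561 circ [377.9 307.9] r 18.5 mean [379.4 307.1]
pix [360. 159.] n 346 ztop 0.1524 circ [456.7 158.3] r 19.0 mean [459.5 157.2]
pix [232. 163.] n 318 ztop 0.1287 circ [ 438.8 -110.5] r 20.8 mean [ 439.6 -110.3]
pix [279. 194.] n 377 ztop 0.1428 circ [563.4  -5.6] r 18.9 mean [565.9  -5.5]
pix [237. 199.] n 393 ztop 0.1328 circ [568.9 -85.9] r 20.4 mean [570.4 -86.1]
pix [258. 250.] n 366 ztop 0.0553 circ [632.  -45.8] r 21.0 mean [632.8 -45.8]
```

{"api": "send_rows", "payload": {"motion": [[100,0.03,0,0.018,0,0,0],[100,0.065,0,0.039,0,0,0],[100,0.1,0,0.06,0,0,0],[100,0.135,0,0.08,0,0,0],[100,0.17,0,0.1,0,0,0],[100,0.205,0,0.122,0,0,0],[100,0.24,0,0.143,0,0,0],[100,0.275,0,0.163,0,0,0],[100,0.3,0,0.178,0,0,0],[100,0.3125,0,0.185,0,0,0]]}}

```text
clock: 7.13
position: [0.5643, -0.01, 0.2221]
ee_rot: [0.499, -0.5, 0.501, -0.499]
ft_force: [0.2, -0.5, -0.6]
grip_width: 1.001
```

{"api": "send_rows", "payload": {"motion": [[100,0,0.005,0,0,0,0],[100,0,0.03,0,0,0,0],[100,0,0.06,0,0,0,0],[100,0,0.09,0,0,0,0],[100,0,0.11,0,0,0,0],[100,0,0.115,0,0,0,0],[100,0,0.115,0,0,0,0],[100,0,0.115,0,0,0,0]]}}

```text
clock: 7.8
position: [0.5634, -0.0049, 0.1081]
ee_rot: [-0.5, 0.5, -0.5, 0.501]
ft_force: [-0.5, -0.5, 0.1]
grip_width: 0.998
```

```bash
python3 - <<'E'
from h import *
print(get_obs()["position"],get_obs()["ft_force"])
c=camera("scene"); cv2.imwrite("pics/s4.png",cv2.resize(c["pixels"][100:300,180:420,::-1],None,fx=3,fy=3)); 
E
```

```text
[ 0.56343834 -0.00492287  0.108121  ] [-0.54965043 -0.47375547  0.07927017]
```

View pics/s4.png

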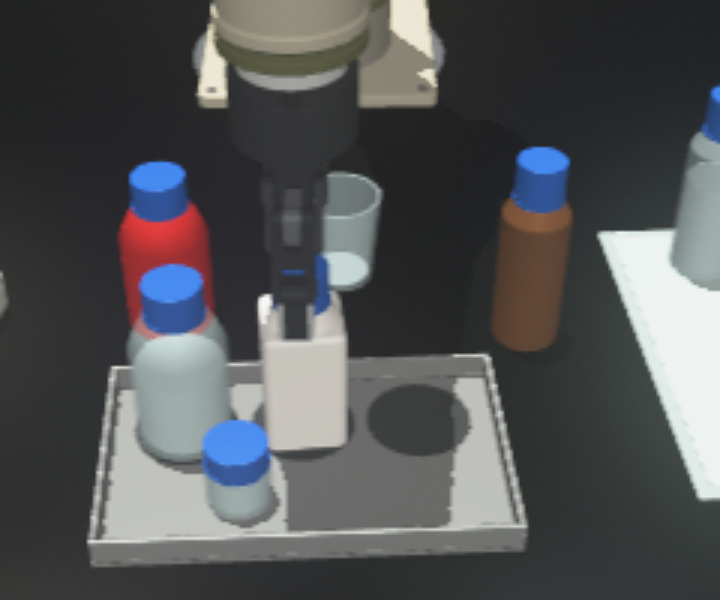

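The fingers straddle the square bottle's cap (crop 300,290). I'll go up 3 mm to stay clear of the shoulder, close and lift.

{"api": "send_rows", "payload": {"motion": [[80,0,-0.003,0,0,0,0],[40,0,-0.003,0,0,0,0],[20,0,-0.003,0,0,0,0],[0,0,-0.003,0,0,0,0],[0,0,-0.003,0,0,0,0],[0,0,-0.003,0,0,0,0],[0,0,-0.003,0,0,0,0],[0,0,-0.003,0,0,0,0],[0,0,-0.003,0,0,0,0],[0,0,-0.003,0,0,0,0]]}}

```text
clock: 8.68
position: [0.5634, -0.0053, 0.111]
ee_rot: [-0.5, 0.5, -0.5, 0.501]
ft_force: [-2.6, -0.2, 6.7]
grip_width: 0.417
```

{"api": "send_rows", "payload": {"motion": [[0,0,0,0,0,0,0],[0,0,-0.005,0,0,0,0],[0,0,-0.015,0,0,0,0],[0,0,-0.03,0,0,0,0],[0,0,-0.045,0,0,0,0],[0,0,-0.055,0,0,0,0],[0,0,-0.06,0,0,0,0],[0,0,-0.06,0,0,0,0]]}}

```text
clock: 9.35
position: [0.5637, -0.0053, 0.1715]
ee_rot: [-0.5, 0.499, -0.5, 0.501]
ft_force: [0.5, -1.0, -1.9]
grip_width: 0.421
```

```bash
python3 - <<'E'
from h import *
print(get_obs()["position"],get_obs()["ft_force"])
c=camera("scene"); cv2.imwrite("pics/s5.png",cv2.resize(c["pixels"][100:300,180:420,::-1],None,fx=2,fy=2)); 
E
```

```text
[ 0.56367942 -0.00534862  0.17153457] [ 0.47436769 -0.9587569  -1.91753425]
```

View pics/s5.png

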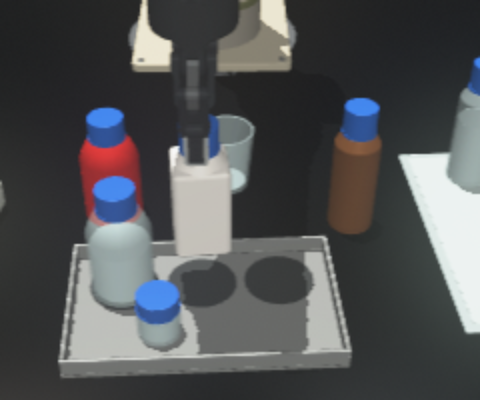

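The square bottle hangs upright, and the neighbours and jar are untouched. I'll carry it to the middle of the mat.

{"api": "send_rows", "payload": {"motion": [[0,-0.01,0,0,0,0,0],[0,-0.03,0,-0.001,0,0,0],[0,-0.06,0,-0.003,0,0,0],[0,-0.095,0,-0.004,0,0,0],[0,-0.13,0,-0.006,0,0,0],[0,-0.165,0,-0.007,0,0,0],[0,-0.2,0,-0.012,0,0,0],[0,-0.23,0,-0.028,0,0,0],[0,-0.255,0,-0.044,0,0,0],[0,-0.28,0,-0.06,0,0,0]]}}

```text
clock: 10.23
position: [0.501, 0.2767, 0.1691]
ee_rot: [0.501, -0.5, 0.499, -0.5]
ft_force: [0.2, -0.1, -2.8]
grip_width: 0.417
```

{"api": "send_rows", "payload": {"motion": [[0,-0.02,0,-0.013,0,0,0],[0,-0.032,0,-0.021,0,0,0],[0,-0.039,0,-0.0255,0,0,0],[0,-0.039,0,-0.0255,0,0,0],[0,-0.039,0.015,-0.0255,0,0,0],[0,-0.039,0.03,-0.0255,0,0,0],[0,-0.039,0.045,-0.0255,0,0,0],[0,-0.039,0.053,-0.0255,0,0,0],[0,-0.039,0.057,-0.0255,0,0,0],[0,-0.039,0.058,-0.0255,0,0,0]]}}

```text
clock: 11.07
position: [0.4775, 0.3126, 0.1117]
ee_rot: [0.5, -0.5, 0.5, -0.5]
ft_force: [0.1, 0.8, -1.9]
grip_width: 0.412
```

{"api": "send_rows", "payload": {"motion": [[0,0,0.001,0,0,0,0],[0,0,0.002,0,0,0,0],[0,0,0.003,0,0,0,0],[0,0,0.0035,0,0,0,0],[0,0,0.0035,0,0,0,0]]}}

```text
clock: 11.48
position: [0.478, 0.314, 0.111]
ee_rot: [-0.499, 0.5, -0.5, 0.501]
ft_force: [-4.1, -3.5, 12.7]
grip_width: 0.422
```

```bash
python3 - <<'E'
from h import *
print(get_obs()["position"],get_obs()["ft_force"])
c=camera("scene"); cv2.imwrite("pics/s6.png",cv2.resize(c["pixels"][100:300,300:540,::-1],None,fx=2,fy=2)); 
E
```

```text
[0.47803196 0.3139672  0.11101406] [-4.06607738 -3.49809899 12.66184842]
```

View pics/s6.png

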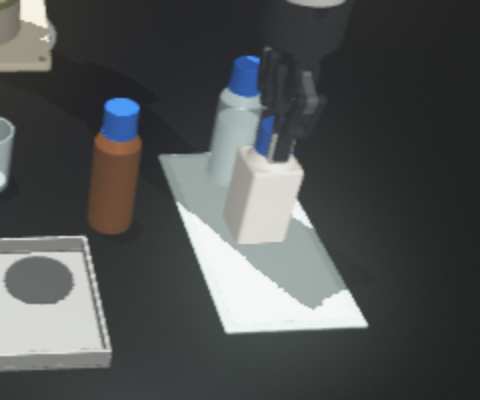

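The square bottle stands on the mat (crop 265,240), 100 mm from the slim one. I'll release.

{"api": "send_rows", "payload": {"motion": [[0,0,-0.001,0,0,0,0],[55,0,-0.001,0,0,0,0],[70,0,-0.001,0,0,0,0],[90,0,-0.001,0,0,0,0],[100,0,-0.001,0,0,0,0],[100,0,-0.02,0,0,0,0],[100,0,-0.05,0,0,0,0],[100,0,-0.08,0,0,0,0],[100,0,-0.11,0,0,0,0]]}}

```text
clock: 12.28
position: [0.4771, 0.3132, 0.22]
ee_rot: [0.5, -0.5, 0.5, -0.5]
ft_force: [0.2, 0.4, -0.1]
grip_width: 1.002
```

```bash
python3 - <<'E'
from h import *
print(get_obs()["position"],get_obs()["ft_force"])
caps(camera("scene"))
E
```

```text
[0.47712044 0.3132197  0.21995296] [ 0.18273078  0.42943227 -0.09567163]
pix [392.  10.] n 2134 ztop 0.206 circ [-496.1  400.6] r 204.8 mean [-497.   378.4]
pix [424. 137.] n 304 ztop 0.1559 circ [376.8 307.7] r 18.5 mean [378.7 307.5]
pix [360. 159.] n 349 ztop 0.1524 circ [458.6 158.6] r 18.0 mean [459.6 157.6]
pix [232. 163.] n 317 ztop 0.1285 circ [ 437.7 -110.6] r 20.4 mean [ 439.8 -110. ]
pix [438. 168.] n 327 ztop 0.1423 circ [478.4 314.4] r 18.8 mean [480.4 314. ]
pix [237. 199.] n 396 ztop 0.1328 circ [569.1 -85.9] r 20.5 mean [570.6 -85.8]
pix [258. 251.] n 384 ztop 0.0551 circ [631.8 -47. ] r 21.0 mean [632.9 -45.8]
```

{"api": "send_rows", "payload": {"motion": [[100,0.03,0,0.007,0,0,0],[100,0.07,0,0.016,0,0,0],[100,0.11,0,0.025,0,0,0],[100,0.15,0,0.034,0,0,0],[100,0.19,0,0.043,0,0,0],[100,0.23,0,0.052,0,0,0],[100,0.27,0,0.061,0,0,0],[100,0.31,0,0.07,0,0,0],[100,0.35,0,0.079,0,0,0],[100,0.38,0,0.086,0,0,0]]}}

```text
clock: 13.17
position: [0.5637, -0.0703, 0.219]
ee_rot: [0.5, -0.5, 0.501, -0.5]
ft_force: [0.9, 0.5, 0.1]
grip_width: 0.998
```

{"api": "send_rows", "payload": {"motion": [[100,0.015,0,0.003,0,0,0],[100,0.02,0,0.004,0,0,0],[100,0.02,0.03,0.004,0,0,0],[100,0.02,0.06,0.004,0,0,0],[100,0.02,0.09,0.004,0,0,0],[100,0.02,0.11,0.004,0,0,0],[100,0.02,0.116,0.004,0,0,0],[100,0.02,0.116,0.004,0,0,0],[100,0.02,0.116,0.004,0,0,0]]}}

```text
clock: 13.92
position: [0.5682, -0.0858, 0.1037]
ee_rot: [-0.5, 0.499, -0.5, 0.501]
ft_force: [-0.1, -0.1, 0.1]
grip_width: 1.0
```

```bash
python3 - <<'E'
from h import *
print(get_obs()["position"],get_obs()["ft_force"])
c=camera("scene"); cv2.imwrite("pics/s7.png",cv2.resize(c["pixels"][100:300,180:420,::-1],None,fx=2,fy=2)); 
E
```

```text
[ 0.56820159 -0.0858197   0.10365462] [-0.13989905 -0.12897445  0.10480108]
```

View pics/s7.png

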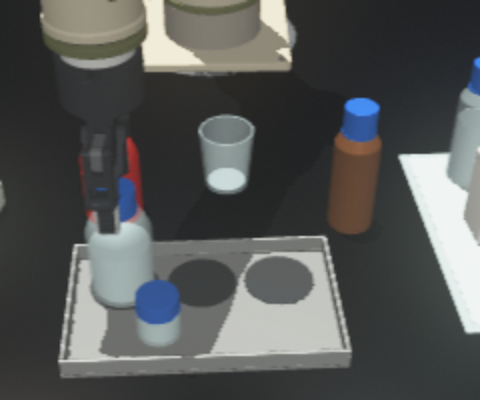

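The fingers straddle the wide bottle's cap (crop 115,195). I'll close and lift.

{"api": "send_rows", "payload": {"motion": [[80,0,0,0,0,0,0],[40,0,0,0,0,0,0],[20,0,0,0,0,0,0],[0,0,0,0,0,0,0],[0,0,0,0,0,0,0],[0,0,0,0,0,0,0],[0,0,0,0,0,0,0],[0,0,0,0,0,0,0],[0,0,0,0,0,0,0],[0,0,0,0,0,0,0]]}}

```text
clock: 14.8
position: [0.568, -0.0864, 0.1036]
ee_rot: [-0.5, 0.5, -0.5, 0.501]
ft_force: [-2.7, 0.7, 5.9]
grip_width: 0.455
```

{"api": "send_rows", "payload": {"motion": [[0,0,0,0,0,0,0],[0,0,-0.005,0,0,0,0],[0,0,-0.015,0,0,0,0],[0,0,-0.03,0,0,0,0],[0,0,-0.045,0,0,0,0],[0,0,-0.055,0,0,0,0],[0,0,-0.06,0,0,0,0],[0,0,-0.06,0,0,0,0]]}}

```text
clock: 15.47
position: [0.5682, -0.0864, 0.164]
ee_rot: [-0.5, 0.499, -0.5, 0.501]
ft_force: [0.1, -0.1, -3.1]
grip_width: 0.453
```

```bash
python3 - <<'E'
from h import *
print(get_obs()["position"],get_obs()["ft_force"])
c=camera("scene"); cv2.imwrite("pics/s8.png",cv2.resize(c["pixels"][100:300,180:420,::-1],None,fx=2,fy=2)); 
E
```

```text
[ 0.56823634 -0.08643737  0.16402428] [ 0.09740734 -0.12246789 -3.08153582]
```

View pics/s8.png

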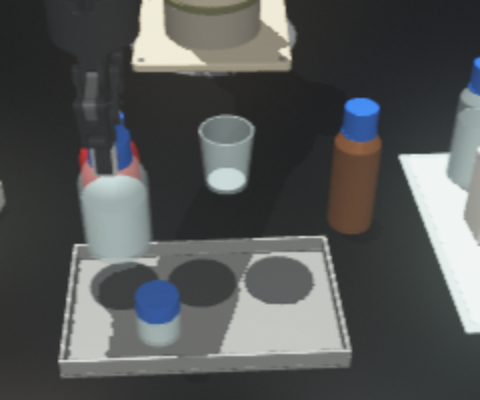

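{"api": "send_rows", "payload": {"motion": [[0,-0.01,0,0,0,0,0],[0,-0.03,0,0,0,0,0],[0,-0.065,0,0.001,0,0,0],[0,-0.105,0,0.002,0,0,0],[0,-0.145,0,0.003,0,0,0],[0,-0.185,0,0.004,0,0,0],[0,-0.225,0,0.005,0,0,0],[0,-0.265,0,0.006,0,0,0],[0,-0.3,0,0.007,0,0,0],[0,-0.335,0,0.008,0,0,0]]}}

```text
clock: 16.35
position: [0.574, 0.2516, 0.1617]
ee_rot: [0.501, -0.5, 0.499, -0.5]
ft_force: [1.4, 0.0, -2.0]
grip_width: 0.454
```

{"api": "send_rows", "payload": {"motion": [[0,-0.03,0,0.001,0,0,0],[0,-0.052,0,0.002,0,0,0],[0,-0.066,0,0.002,0,0,0],[0,-0.071,0,0.002,0,0,0],[0,-0.071,0.005,0.002,0,0,0],[0,-0.071,0.02,0.002,0,0,0],[0,-0.071,0.035,0.002,0,0,0],[0,-0.071,0.047,0.002,0,0,0],[0,-0.071,0.055,0.002,0,0,0],[0,-0.071,0.058,0.002,0,0,0]]}}

```text
clock: 17.18
position: [0.5769, 0.3181, 0.1037]
ee_rot: [0.501, -0.5, 0.5, -0.499]
ft_force: [-6.9, -2.3, 14.8]
grip_width: 0.458
```

{"api": "send_rows", "payload": {"motion": [[0,0,0.001,0,0,0,0],[0,0,0.002,0,0,0,0],[0,0,0.003,0,0,0,0],[0,0,0.003,0,0,0,0]]}}

```text
clock: 17.52
position: [0.5778, 0.3196, 0.1037]
ee_rot: [-0.5, 0.5, -0.5, 0.501]
ft_force: [-4.0, -2.1, 8.8]
grip_width: 0.449
```

```bash
python3 - <<'E'
from h import *
print(get_obs()["position"],get_obs()["ft_force"])
c=camera("scene"); cv2.imwrite("pics/s9.png",cv2.resize(c["pixels"][100:300,300:540,::-1],None,fx=2,fy=2)); 
E
```

```text
[0.5777504  0.31964391 0.10366218] [-4.04591515 -2.06886164  8.76833592]
```

View pics/s9.png

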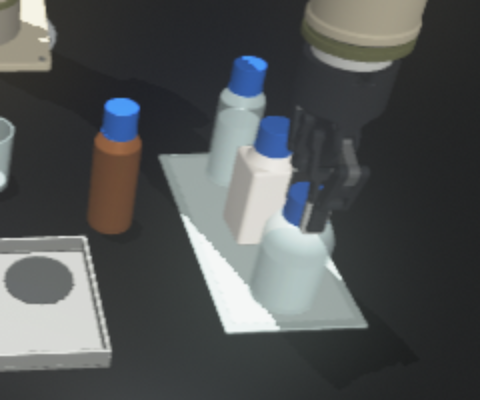

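The wide bottle stands on the mat (crop 295,300), with all three in a row. I'll release.

{"api": "send_rows", "payload": {"motion": [[0,0,-0.0005,0,0,0,0],[58,0,-0.0005,0,0,0,0],[70,0,-0.0005,0,0,0,0],[90,0,-0.0005,0,0,0,0],[100,0,-0.0005,0,0,0,0],[100,0,-0.02,0,0,0,0],[100,0,-0.05,0,0,0,0],[100,0,-0.08,0,0,0,0],[100,0,-0.11,0,0,0,0],[100,0,-0.11,0,0,0,0]]}}

```text
clock: 18.4
position: [0.5798, 0.3205, 0.2185]
ee_rot: [-0.497, 0.499, -0.5, 0.503]
ft_force: [1.2, 0.1, 1.2]
grip_width: 0.997
```

```bash
python3 - <<'E'
from h import *
print(get_obs()["position"],get_obs()["ft_force"])
cc=caps(camera("scene"))
t=np.radians(3.5); m=np.array([477.8,313.4])
for k in cc:
    if k[3][1]>250 and k[3][0]>0: d=k[3]-m; print("mat frame",d@[np.cos(t),np.sin(t)],d@[-np.sin(t),np.cos(t)])
E
```

```text
[0.57977122 0.32047817 0.21853287] [1.15784713 0.13376042 1.18639537]
pix [397.  10.] n 2328 ztop 0.2052 circ [-502.   416.5] r 219.8 mean [-498.5  393. ]
pix [424. 137.] n 305 ztop 0.1561 circ [376.6 308.1] r 18.6 mean [378.6 307. ]
pix [360. 159.] n 349 ztop 0.1523 circ [457.3 157.5] r 19.5 mean [459.5 157.5]
pix [232. 163.] n 318 ztop 0.1287 circ [ 438.1 -110.8] r 21.1 mean [ 439.2 -110.3]
pix [438. 168.] n 340 ztop 0.1423 circ [478.7 315.2] r 19.1 mean [480.6 313.9]
pix [455. 202.] n 379 ztop 0.1326 circ [578.7 320. ] r 19.9 mean [579.9 319.5]
pix [258. 250.] n 388 ztop 0.0552 circ [632.5 -46.5] r 21.7 mean [632.6 -46.1]
mat frame -101.33479885982766 0.8879977692916659
mat frame 1.0082086897424007 1.741698951578002
mat frame 101.11472152169647 0.4278920305172836
```

Step 1 is met: mat-frame positions are within about 2 mm of plan. For the jar I'll turn the jaws across, because the rear tray wall is too close for fingers opening along x. First I'll check the wrist joint.

```bash
python3 - <<'E'
from h import *
print(get_obs()["joint_pos"].round(2),get_obs()["position"])
E
```

```text
[-0.96  0.45  0.53  1.41 -0.23  1.34 -0.42] [0.5789358  0.32016845 0.2154638 ]
```

{"api": "send_rows", "payload": {"motion": [[100,0.03,0,0.004,0,0.125,0],[100,0.07,0,0.01,0,0.25,0],[100,0.11,0,0.016,0,0.375,0],[100,0.15,0,0.022,0,0.5,0],[100,0.19,0,0.028,0,0.62,0],[100,0.23,0,0.034,0,0.74,0],[100,0.27,0,0.04,0,0.86,0],[100,0.3,0,0.045,0,0.98,0],[100,0.33,0,0.049,0,1.1,0],[100,0.35,0,0.051,0,1.22,0]]}}

```text
clock: 19.28
position: [0.6282, -0.0341, 0.211]
ee_rot: [0.121, -0.696, 0.697, -0.12]
ft_force: [-0.9, -0.5, 0.8]
grip_width: 1.0
```

{"api": "send_rows", "payload": {"motion": [[90,0,0.01,0,0,0.12,0],[85,0,0.03,0,0,0.24,0],[85,0,0.05,0,0,0.351,0],[85,0,0.05,0,0,0.351,0],[85,0,0.05,0,0,0.351,0],[85,0,0.05,0,0,0.351,0]]}}

```text
clock: 19.78
position: [0.6289, -0.0304, 0.1624]
ee_rot: [0.001, -0.707, 0.707, -0.002]
ft_force: [-0.7, 0.1, 1.0]
grip_width: 0.849
```

```bash
python3 - <<'E'
from h import *
o=get_obs();print(o["position"],R.from_quat(o["ee_rot"]).as_matrix().round(3),o["joint_pos"].round(2))
E
```

```text
[ 0.62886451 -0.03044806  0.16241058] [[-1.     0.     0.005]
 [-0.005 -0.    -1.   ]
 [-0.    -1.     0.   ]] [-0.69  0.52  0.91  1.58 -0.43  1.26 -1.28]
```

{"api": "send_rows", "payload": {"motion": [[85,-0.0024,0,0.01,0,0,0],[85,-0.0024,0.01,0.016,0,0,0],[85,-0.0024,0.04,0.016,0,0,0],[85,-0.0024,0.07,0.016,0,0,0],[85,-0.0024,0.1,0.016,0,0,0],[85,-0.0024,0.12,0.016,0,0,0],[85,-0.0024,0.135,0.016,0,0,0],[85,-0.0024,0.144,0.016,0,0,0],[85,-0.0024,0.147,0.016,0,0,0],[85,-0.0024,0.147,0.016,0,0,0]]}}

```text
clock: 20.62
position: [0.6313, -0.0468, 0.0149]
ee_rot: [0.0, -0.707, 0.707, -0.0]
ft_force: [0.1, 1.0, 1.3]
grip_width: 0.848
```

```bash
python3 - <<'E'
from h import *
print(get_obs()["position"],get_obs()["ft_force"])
c=camera("scene"); cv2.imwrite("pics/s10.png",cv2.resize(c["pixels"][100:300,180:420,::-1],None,fx=3,fy=3)); 
E
```

```text
[ 0.63127953 -0.04675213  0.01494765] [0.06589649 1.02682984 1.32143239]
```

View pics/s10.png

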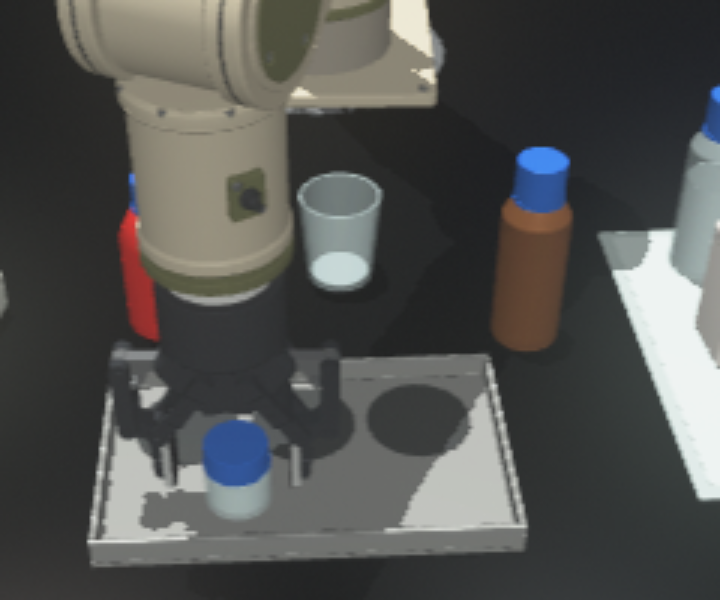

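The pads stand on both sides of the jar (crop 168,465 and 297,465), with the jar between them at (238,470). I'll close with a moderate grip and lift.

{"api": "send_rows", "payload": {"motion": [[70,0,0,0,0,0,0],[50,0,0,0,0,0,0],[30,0,0,0,0,0,0],[10,0,0,0,0,0,0],[0,0,0,0,0,0,0],[0,0,0,0,0,0,0],[0,0,0,0,0,0,0],[0,0,0,0,0,0,0],[0,0,0,0,0,0,0],[0,0,0,0,0,0,0]], "squeeze": 40}}

```text
clock: 21.5
position: [0.6319, -0.0463, 0.0161]
ee_rot: [0.0, 0.707, -0.707, 0.001]
ft_force: [-1.2, 0.3, 7.5]
grip_width: 0.499
```

{"api": "send_rows", "payload": {"motion": [[0,0,-0.005,0,0,0,0],[0,0,-0.015,0,0,0,0],[0,0,-0.035,0,0,0,0],[0,0,-0.06,0,0,0,0],[0,0,-0.085,0,0,0,0],[0,0,-0.105,0,0,0,0],[0,0,-0.115,0,0,0,0],[0,0,-0.12,0,0,0,0],[0,0,-0.12,0,0,0,0]]}}

```text
clock: 22.25
position: [0.6314, -0.0462, 0.1356]
ee_rot: [0.0, 0.707, -0.707, 0.001]
ft_force: [0.6, -1.1, -1.3]
grip_width: 0.5
```

```bash
python3 - <<'E'
from h import *
print(get_obs()["position"],get_obs()["ft_force"])
c=camera("scene"); cv2.imwrite("pics/s11.png",cv2.resize(c["pixels"][100:300,130:370,::-1],None,fx=2,fy=2)); 
E
```

```text
[ 0.63135152 -0.04623581  0.13557287] [ 0.61739198 -1.11065267 -1.2893698 ]
```

View pics/s11.png

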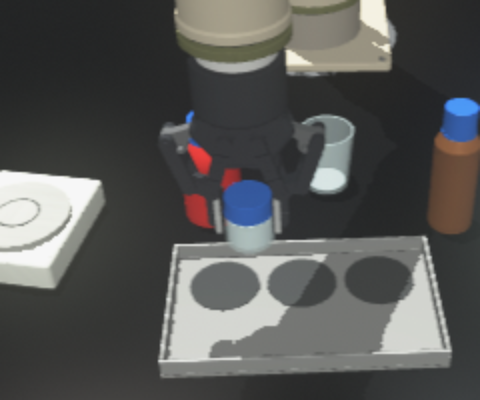

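The jar hangs upright between the pads and the tray discs are free. I'll carry it to the stirrer.

{"api": "send_rows", "payload": {"motion": [[0,0.006,0,0.012,0,0,0],[0,0.018,0,0.036,0,0,0],[0,0.033,0,0.066,0,0,0],[0,0.05,0,0.1,0,0,0],[0,0.067,0,0.135,0,0,0],[0,0.084,0,0.17,0,0,0],[0,0.101,0,0.204,0,0,0],[0,0.116,0,0.234,0,0,0],[0,0.126,0,0.254,0,0,0],[0,0.1316,0,0.265,0,0,0]]}}

```text
clock: 23.13
position: [0.496, -0.3151, 0.134]
ee_rot: [-0.001, -0.707, 0.707, 0.002]
ft_force: [-0.1, -0.5, -0.5]
grip_width: 0.501
```

{"api": "send_rows", "payload": {"motion": [[0,0,0,0,0,0,0],[0,0,0.01,0,0,0,0],[0,0,0.025,0,0,0,0],[0,0,0.04,0,0,0,0],[0,0,0.052,0,0,0,0],[0,0,0.062,0,0,0,0],[0,0,0.068,0,0,0,0],[0,0,0.07,0,0,0,0],[0,0,0.07,0,0,0,0]]}}

```text
clock: 23.88
position: [0.4997, -0.3112, 0.0644]
ee_rot: [-0.001, 0.707, -0.707, 0.0]
ft_force: [-0.4, -0.9, -1.7]
grip_width: 0.497
```

```bash
python3 - <<'E'
from h import *
print(get_obs()["position"],get_obs()["ft_force"])
c=camera("scene"); cv2.imwrite("pics/s12.png",cv2.resize(c["pixels"][130:280,60:240,::-1],None,fx=4,fy=4)); 
E
```

```text
[ 0.49972018 -0.31115305  0.0644011 ] [-0.43318506 -0.89967485 -1.74703996]
```

View pics/s12.png

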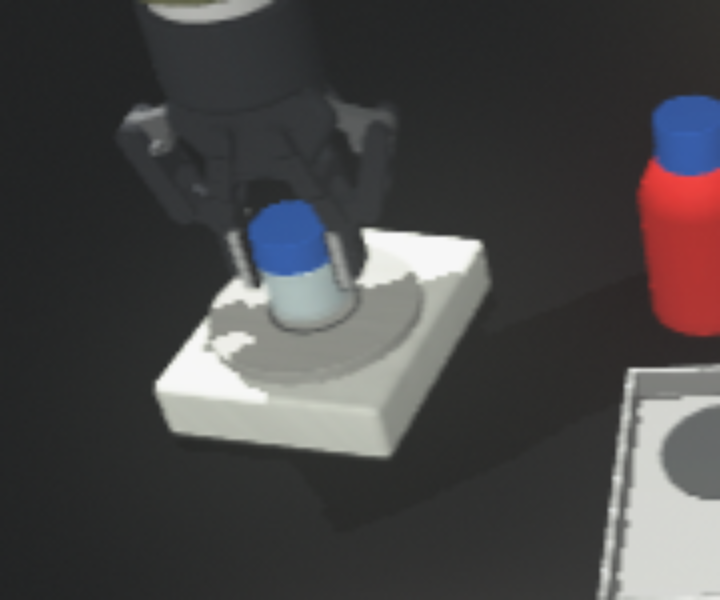

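The jar sits over the printed ring (crop 310,315), about 5 mm above the plate. I'll lower it until it touches.

{"api": "send_rows", "payload": {"motion": [[0,0,0.002,0,0,0,0],[0,0,0.004,0,0,0,0],[0,0,0.005,0,0,0,0],[0,0,0.006,0,0,0,0],[0,0,0.006,0,0,0,0]]}}

```text
clock: 24.35
position: [0.4999, -0.3115, 0.06]
ee_rot: [0.0, 0.707, -0.707, 0.001]
ft_force: [-5.7, 4.2, 13.5]
grip_width: 0.5
```

{"api": "send_rows", "payload": {"motion": [[0,0,-0.001,0,0,0,0],[0,0,-0.001,0,0,0,0],[60,0,-0.001,0,0,0,0],[75,0,-0.001,0,0,0,0],[90,0,-0.001,0,0,0,0],[90,0,-0.001,0,0,0,0],[90,0,-0.02,0,0,0,0],[90,0,-0.05,0,0,0,0],[90,0,-0.08,0,0,0,0],[90,0,-0.11,0,0,0,0]]}}

```text
clock: 25.18
position: [0.4993, -0.3115, 0.1699]
ee_rot: [-0.0, 0.707, -0.707, -0.0]
ft_force: [0.8, -0.5, -0.3]
grip_width: 0.899
```

```bash
python3 - <<'E'
from h import *
o=get_obs();print(o["position"],o["ft_force"],o["joint_pos"].round(2))
c=camera("scene");caps(c); cv2.imwrite("pics/s13.png",cv2.resize(c["pixels"][130:280,60:240,::-1],None,fx=4,fy=4)); 
E
```

```text
[ 0.49926123 -0.31149052  0.16989214] [ 0.78717231 -0.54598507 -0.28821642] [-0.29  0.43  0.99  1.68 -0.38  1.24 -0.79]
pix [396.  10.] n 2332 ztop 0.2059 circ [-498.9  417.9] r 221.7 mean [-497.8  386.7]
pix [424. 137.] n 307 ztop 0.156 circ [377.8 307.7] r 18.8 mean [379.2 307.3]
pix [360. 159.] n 335 ztop 0.1523 circ [457.6 158.8] r 18.7 mean [459.2 157.5]
pix [232. 163.] n 309 ztop 0.1287 circ [ 439.1 -110.6] r 21.0 mean [ 440.  -109.8]
pix [439. 167.] n 263 ztop 0.1425 circ [478.9 315.9] r 20.3 mean [480.1 314.3]
pix [133. 190.] n 309 ztop 0.0992 circ [ 499.2 -312.1] r 21.8 mean [ 501.2 -312.6]
pix [456. 198.] n 251 ztop 0.1328 circ [578.2 320.3] r 19.9 mean [579.4 319.7]
```

View pics/s13.png

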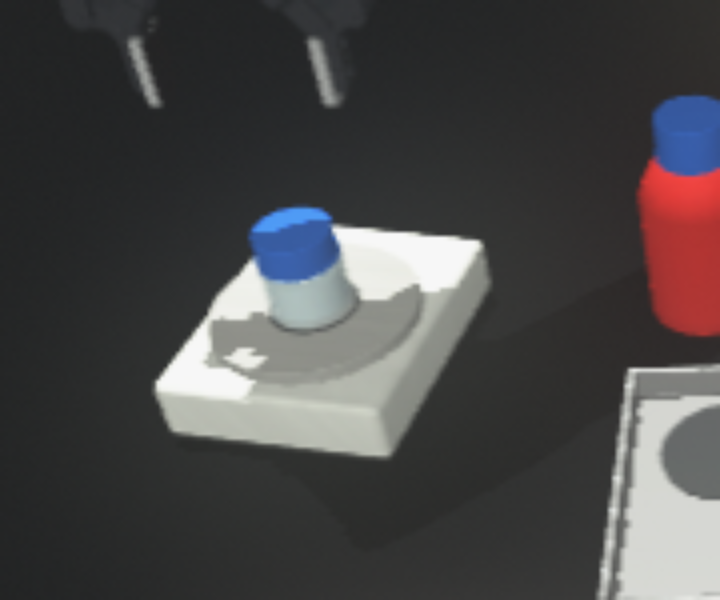

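The jar stands centred on the ring, measured at (499,-312) against a plate centre of (500,-311), top at 0.099. Now back for the wide bottle.

{"api": "send_rows", "payload": {"motion": [[100,0,-0.03,-0.01,0,-0.1,0],[100,-0.003,-0.05,-0.035,0,-0.2,0],[100,-0.008,-0.055,-0.07,0,-0.3,0],[100,-0.013,-0.055,-0.105,0,-0.4,0],[100,-0.018,-0.055,-0.14,0,-0.5,0],[100,-0.022,-0.055,-0.175,0,-0.6,0],[100,-0.026,-0.055,-0.21,0,-0.7,0],[100,-0.03,-0.055,-0.245,0,-0.8,0],[100,-0.035,-0.055,-0.28,0,-0.9,0],[100,-0.039,-0.055,-0.315,0,-1.0,0]]}}

```text
clock: 26.07
position: [0.5384, 0.0054, 0.2238]
ee_rot: [-0.341, 0.62, -0.619, 0.341]
ft_force: [0.6, -0.4, -0.8]
grip_width: 1.004
```

```bash
python3 - <<'E'
from h import *
o=get_obs();M=R.from_quat(o["ee_rot"]).as_matrix();print(o["position"],o["joint_pos"].round(2))
t=R.from_matrix(np.array([[0,0,1.],[-1,0,0],[0,-1,0]]))
print((M.T@(np.array([.578,.3197,.222])-o["position"])).round(4),(R.from_matrix(M).inv()*t).as_rotvec().round(4))
E
```

```text
[0.53838331 0.00538859 0.22384086] [-0.77  0.16  0.76  1.74 -0.12  1.29 -0.55]
[-0.2867  0.0021 -0.1348] [-3.000e-04 -5.651e-01 -8.000e-04]
```

{"api": "send_rows", "payload": {"motion": [[100,-0.032,0,-0.015,0,-0.1,0],[100,-0.064,0,-0.03,0,-0.2,0],[100,-0.096,0,-0.045,0,-0.3,0],[100,-0.128,0,-0.06,0,-0.4,0],[100,-0.16,0,-0.075,0,-0.5,0],[100,-0.192,0,-0.09,0,-0.569,0],[100,-0.224,0,-0.105,0,-0.569,0],[100,-0.256,0,-0.12,0,-0.569,0],[100,-0.278,0,-0.131,0,-0.569,0],[100,-0.286,0,-0.135,0,-0.569,0]]}}

```text
clock: 26.9
position: [0.5778, 0.3224, 0.2225]
ee_rot: [0.501, -0.499, 0.498, -0.501]
ft_force: [0.0, 0.2, -1.6]
grip_width: 0.997
```

{"api": "send_rows", "payload": {"motion": [[100,0,0,0,0,0,0],[100,0,0,0,0,0,0]]}}

```text
clock: 27.07
position: [0.5793, 0.3161, 0.2234]
ee_rot: [0.5, -0.5, 0.501, -0.499]
ft_force: [0.2, -0.9, 0.8]
grip_width: 1.003
```

```bash
python3 - <<'E'
from h import *
o=get_obs();M=R.from_quat(o["ee_rot"]).as_matrix();print(o["position"],o["joint_pos"].round(2))
t=R.from_matrix(np.array([[0,0,1.],[-1,0,0],[0,-1,0]]))
print((M.T@(np.array([.578,.3197,.1035])-o["position"])).round(4),(R.from_matrix(M).inv()*t).as_rotvec().round(4))
E
```

```text
[0.57928043 0.31606737 0.22344375] [-0.95  0.45  0.53  1.39 -0.22  1.36 -0.42]
[-0.0038  0.1199 -0.0013] [ 0.0001 -0.0016  0.0012]
```

{"api": "send_rows", "payload": {"motion": [[100,-0.003,0.02,-0.001,0,0,0],[100,-0.003,0.05,-0.001,0,0,0],[100,-0.003,0.08,-0.001,0,0,0],[100,-0.003,0.105,-0.001,0,0,0],[100,-0.003,0.118,-0.001,0,0,0],[100,-0.003,0.119,-0.001,0,0,0],[100,-0.003,0.119,-0.001,0,0,0],[100,-0.003,0.119,-0.001,0,0,0]]}}

```text
clock: 27.73
position: [0.5792, 0.3199, 0.1069]
ee_rot: [0.499, -0.5, 0.501, -0.5]
ft_force: [0.9, -1.0, 0.4]
grip_width: 1.001
```

```bash
python3 - <<'E'
from h import *
print(get_obs()["position"],get_obs()["ft_force"])
c=camera("scene"); cv2.imwrite("pics/s14.png",cv2.resize(c["pixels"][100:300,300:540,::-1],None,fx=2,fy=2)); 
E
```

```text
[0.57924054 0.31992664 0.10686791] [ 0.8712712  -0.98096122  0.37177652]
```

View pics/s14.png

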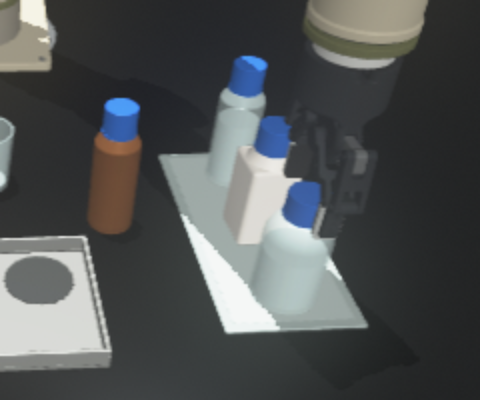

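{"api": "send_rows", "payload": {"motion": [[80,0,0.003,-0.001,0,0,0],[40,0,0.003,-0.001,0,0,0],[20,0,0.003,-0.001,0,0,0],[0,0,0.003,-0.001,0,0,0],[0,0,0.003,-0.001,0,0,0],[0,0,0.003,-0.001,0,0,0],[0,0,0.003,-0.001,0,0,0],[0,0,0.003,-0.001,0,0,0],[0,0,0.003,-0.001,0,0,0],[0,0,0.003,-0.001,0,0,0]], "squeeze": 50}}

```text
clock: 28.62
position: [0.5772, 0.3205, 0.1024]
ee_rot: [-0.5, 0.5, -0.5, 0.5]
ft_force: [-1.7, 0.2, 5.5]
grip_width: 0.451
```

{"api": "send_rows", "payload": {"motion": [[0,0,0,0,0,0,0],[0,0,-0.005,0,0,0,0],[0,0,-0.015,0,0,0,0],[0,0,-0.03,0,0,0,0],[0,0,-0.045,0,0,0,0],[0,0,-0.055,0,0,0,0],[0,0,-0.06,0,0,0,0],[0,0,-0.06,0,0,0,0]]}}

```text
clock: 29.28
position: [0.5776, 0.3204, 0.1632]
ee_rot: [-0.499, 0.5, -0.5, 0.5]
ft_force: [0.1, 0.2, -3.1]
grip_width: 0.453
```

```bash
python3 - <<'E'
from h import *
print(get_obs()["position"],get_obs()["ft_force"])
c=camera("scene"); cv2.imwrite("pics/s15.png",cv2.resize(c["pixels"][100:300,300:540,::-1],None,fx=2,fy=2)); 
E
```

```text
[0.57761849 0.3204134  0.16315215] [ 0.13382706  0.19029281 -3.09749877]
```

View pics/s15.png

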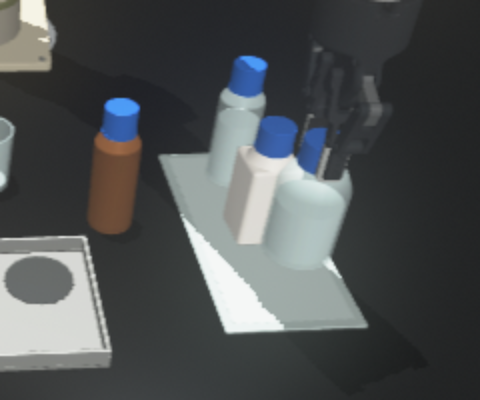

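The wide bottle is lifted upright. I'll carry it back to its disc.

{"api": "send_rows", "payload": {"motion": [[0,0.01,0,0,0,0,0],[0,0.03,0,-0.001,0,0,0],[0,0.065,0,-0.002,0,0,0],[0,0.105,0,-0.003,0,0,0],[0,0.145,0,-0.004,0,0,0],[0,0.185,0,-0.005,0,0,0],[0,0.225,0,-0.006,0,0,0],[0,0.265,0,-0.007,0,0,0],[0,0.3,0,-0.008,0,0,0],[0,0.335,0,-0.009,0,0,0]]}}

```text
clock: 30.17
position: [0.5665, -0.0176, 0.1611]
ee_rot: [-0.5, 0.501, -0.5, 0.499]
ft_force: [1.3, 0.4, -3.2]
grip_width: 0.457
```

{"api": "send_rows", "payload": {"motion": [[0,0.03,0,-0.0006,0,0,0],[0,0.052,0,-0.0006,0,0,0],[0,0.066,0,-0.0006,0,0,0],[0,0.071,0,-0.0006,0,0,0],[0,0.071,0.005,-0.0006,0,0,0],[0,0.071,0.02,-0.0006,0,0,0],[0,0.071,0.035,-0.0006,0,0,0],[0,0.071,0.047,-0.0006,0,0,0],[0,0.071,0.052,-0.0006,0,0,0],[0,0.071,0.054,-0.0006,0,0,0]]}}

```text
clock: 31.0
position: [0.5664, -0.0848, 0.1064]
ee_rot: [0.501, -0.5, 0.499, -0.5]
ft_force: [0.0, 0.9, -1.4]
grip_width: 0.452
```

{"api": "send_rows", "payload": {"motion": [[0,0,0,0,0,0,0],[0,0,0,0,0,0,0]]}}

```text
clock: 31.17
position: [0.5674, -0.0856, 0.1083]
ee_rot: [0.5, -0.5, 0.5, -0.5]
ft_force: [-0.4, -0.2, -1.7]
grip_width: 0.459
```

```bash
python3 - <<'E'
from h import *
print(get_obs()["position"],get_obs()["ft_force"])
c=camera("scene"); cv2.imwrite("pics/s16.png",cv2.resize(c["pixels"][100:300,180:420,::-1],None,fx=2,fy=2)); 
E
```

```text
[ 0.56744703 -0.08558141  0.10826673] [-0.36962522 -0.18354645 -1.68163381]
```

View pics/s16.png

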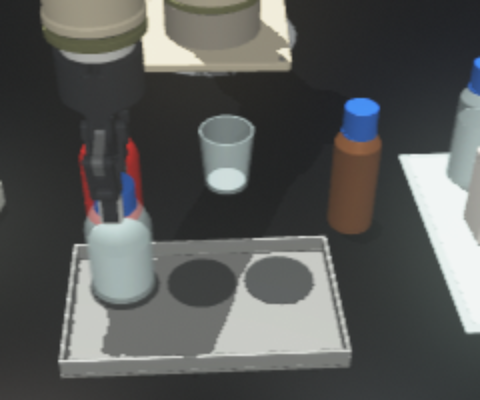

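The wide bottle hangs about 4 mm above its disc (crop 122,290). I'll lower it to contact, then release.

{"api": "send_rows", "payload": {"motion": [[0,0,0.002,0,0,0,0],[0,0,0.003,0,0,0,0],[0,0,0.004,0,0,0,0],[0,0,0.005,0,0,0,0],[0,0,0.006,0,0,0,0],[0,0,0.006,0,0,0,0]]}}

```text
clock: 31.72
position: [0.5672, -0.0859, 0.1023]
ee_rot: [-0.5, 0.5, -0.5, 0.5]
ft_force: [-2.3, 1.0, 4.6]
grip_width: 0.451
```

```bash
python3 - <<'E'
from h import *
print(get_obs()["position"],get_obs()["ft_force"])
E
```

```text
[ 0.5671903  -0.08587257  0.10234403] [-2.3264085   0.96247087  4.579518  ]
```

{"api": "send_rows", "payload": {"motion": [[0,0,0,0,0,0,0],[58,0,0,0,0,0,0],[70,0,0,0,0,0,0],[90,0,0,0,0,0,0],[100,0,0,0,0,0,0],[100,0,-0.02,0,0,0,0],[100,0,-0.05,0,0,0,0],[100,0,-0.08,0,0,0,0],[100,0,-0.11,0,0,0,0],[100,0,-0.115,0,0,0,0]]}}

```text
clock: 32.55
position: [0.5691, -0.0864, 0.2218]
ee_rot: [0.498, -0.499, 0.502, -0.501]
ft_force: [0.9, -0.7, 0.0]
grip_width: 1.004
```

```bash
python3 - <<'E'
from h import *
o=get_obs();print(o["position"])
caps(camera("scene"))
E
```

```text
[ 0.56909516 -0.08640781  0.22183635]
pix [396.  10.] n 2319 ztop 0.2054 circ [-499.7  415.8] r 219.4 mean [-498.5  390.9]
pix [424. 137.] n 307 ztop 0.1562 circ [377.6 308.7] r 18.2 mean [378.9 307.2]
pix [360. 159.] n 335 ztop 0.1523 circ [457.2 156.8] r 19.3 mean [459.5 157.5]
pix [234. 165.] n 229 ztop 0.1281 circ [ 438.3 -107. ] r 20.4 mean [ 441.5 -102. ]
pix [439. 166.] n 236 ztop 0.1425 circ [477.8 314.4] r 19.4 mean [479.7 314.2]
pix [133. 190.] n 304 ztop 0.0992 circ [ 500.  -314.4] r 22.0 mean [ 501.3 -312.8]
pix [237. 200.] n 391 ztop 0.1328 circ [569.9 -87.2] r 19.3 mean [571.  -86.3]
```

The wide bottle is within about 1 mm of its start. Next is the square bottle.

{"api": "send_rows", "payload": {"motion": [[100,-0.03,0,-0.007,0,0,0],[100,-0.07,0,-0.016,0,0,0],[100,-0.11,0,-0.025,0,0,0],[100,-0.15,0,-0.034,0,0,0],[100,-0.19,0,-0.043,0,0,0],[100,-0.23,0,-0.052,0,0,0],[100,-0.27,0,-0.061,0,0,0],[100,-0.31,0,-0.07,0,0,0],[100,-0.35,0,-0.079,0,0,0],[100,-0.38,0,-0.086,0,0,0]]}}

```text
clock: 33.43
position: [0.4794, 0.298, 0.2155]
ee_rot: [0.501, -0.5, 0.499, -0.5]
ft_force: [0.3, 1.0, -0.1]
grip_width: 0.997
```

{"api": "send_rows", "payload": {"motion": [[100,-0.015,0,-0.003,0,0,0],[100,-0.02,0,-0.003,0,0,0],[100,-0.02,0,-0.003,0,0,0],[100,-0.02,0.03,-0.003,0,0,0],[100,-0.02,0.06,-0.003,0,0,0],[100,-0.02,0.09,-0.003,0,0,0],[100,-0.02,0.104,-0.003,0,0,0],[100,-0.02,0.107,-0.003,0,0,0],[100,-0.02,0.107,-0.003,0,0,0],[100,-0.02,0.107,-0.003,0,0,0]]}}

```text
clock: 34.27
position: [0.4797, 0.3134, 0.111]
ee_rot: [0.499, -0.501, 0.501, -0.5]
ft_force: [0.5, -0.4, 1.0]
grip_width: 1.002
```

```bash
python3 - <<'E'
from h import *
print(get_obs()["position"],get_obs()["ft_force"])
c=camera("scene"); cv2.imwrite("pics/s17.png",cv2.resize(c["pixels"][100:300,300:540,::-1],None,fx=2,fy=2)); 
E
```

```text
[0.47965448 0.31338515 0.11095806] [ 0.54714423 -0.44488696  1.04438578]
```

View pics/s17.png

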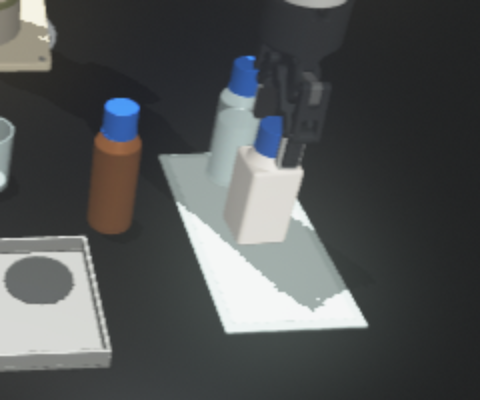

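The fingers straddle the square cap (crop 270,140). I'll close and lift.

{"api": "send_rows", "payload": {"motion": [[80,0,0,-0.001,0,0,0],[40,0,0,-0.001,0,0,0],[20,0,0,-0.001,0,0,0],[0,0,0,-0.001,0,0,0],[0,0,0,-0.001,0,0,0],[0,0,0,-0.001,0,0,0],[0,0,0,-0.001,0,0,0],[0,0,0,-0.001,0,0,0],[0,0,0,-0.001,0,0,0],[0,0,0,-0.001,0,0,0]]}}

```text
clock: 35.15
position: [0.4776, 0.3146, 0.1104]
ee_rot: [-0.5, 0.5, -0.5, 0.5]
ft_force: [-1.3, 0.5, 5.6]
grip_width: 0.417
```

{"api": "send_rows", "payload": {"motion": [[0,0,0,0,0,0,0],[0,0,-0.005,0,0,0,0],[0,0,-0.015,0,0,0,0],[0,0,-0.03,0,0,0,0],[0,0,-0.045,0,0,0,0],[0,0,-0.055,0,0,0,0],[0,0,-0.06,0,0,0,0],[0,0,-0.06,0,0,0,0]]}}

```text
clock: 35.82
position: [0.4779, 0.3146, 0.1711]
ee_rot: [-0.499, 0.5, -0.5, 0.5]
ft_force: [-0.4, 0.2, -1.7]
grip_width: 0.422
```

```bash
python3 - <<'E'
from h import *
print(get_obs()["position"],get_obs()["ft_force"])
c=camera("scene"); cv2.imwrite("pics/s18.png",cv2.resize(c["pixels"][100:300,300:540,::-1],None,fx=2,fy=2)); 
E
```

```text
[0.47793189 0.31463594 0.17106937] [-0.37195987  0.21204803 -1.73192281]
```

View pics/s18.png

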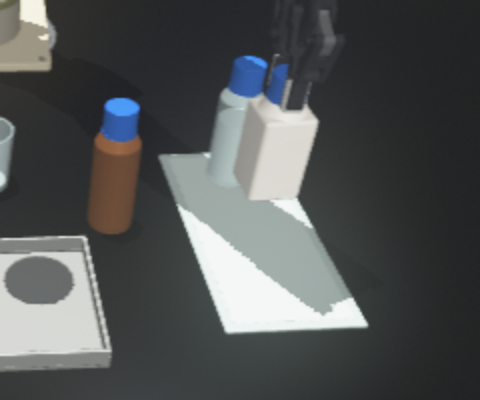

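{"api": "send_rows", "payload": {"motion": [[0,0.008,0,0.006,0,0,0],[0,0.025,0,0.018,0,0,0],[0,0.05,0,0.036,0,0,0],[0,0.076,0,0.055,0,0,0],[0,0.105,0,0.072,0,0,0],[0,0.14,0,0.08,0,0,0],[0,0.175,0,0.082,0,0,0],[0,0.21,0,0.083,0,0,0],[0,0.245,0,0.084,0,0,0],[0,0.275,0,0.085,0,0,0]]}}

```text
clock: 36.7
position: [0.5616, 0.0355, 0.169]
ee_rot: [-0.5, 0.501, -0.501, 0.499]
ft_force: [-0.1, 0.1, -1.2]
grip_width: 0.418
```

{"api": "send_rows", "payload": {"motion": [[0,0.022,0,0.001,0,0,0],[0,0.036,0,0.001,0,0,0],[0,0.0445,0,0.001,0,0,0],[0,0.0445,0,0.001,0,0,0],[0,0.0445,0.015,0.001,0,0,0],[0,0.0445,0.03,0.001,0,0,0],[0,0.0445,0.045,0.001,0,0,0],[0,0.0445,0.052,0.001,0,0,0],[0,0.0445,0.054,0.001,0,0,0],[0,0.0445,0.054,0.001,0,0,0]]}}

```text
clock: 37.53
position: [0.5629, -0.0046, 0.1154]
ee_rot: [0.5, -0.5, 0.5, -0.5]
ft_force: [0.1, -0.2, -2.8]
grip_width: 0.42
```

{"api": "send_rows", "payload": {"motion": [[0,0,0,0,0,0,0],[0,0,0.002,0,0,0,0],[0,0,0.003,0,0,0,0],[0,0,0.003,0,0,0,0]]}}

```text
clock: 37.87
position: [0.5633, -0.0052, 0.113]
ee_rot: [0.5, -0.5, 0.5, -0.5]
ft_force: [0.3, -0.3, -2.2]
grip_width: 0.413
```

```bash
python3 - <<'E'
from h import *
print(get_obs()["position"],get_obs()["ft_force"])
c=camera("scene"); cv2.imwrite("pics/s19.png",cv2.resize(c["pixels"][100:300,180:420,::-1],None,fx=2,fy=2)); 
E
```

```text
[ 0.56327153 -0.00516835  0.11296325] [ 0.25137653 -0.324493   -2.15731349]
```

View pics/s19.png

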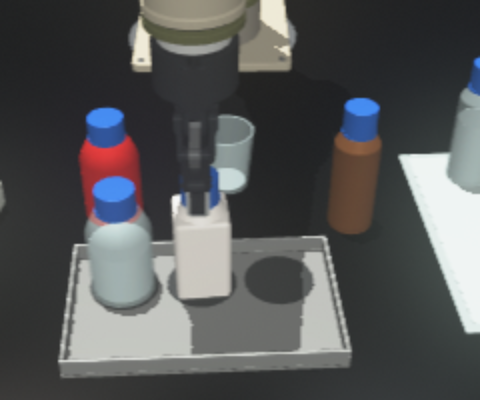

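The square bottle is about 2 mm above its disc (crop 203,290). I'll lower to contact.

{"api": "send_rows", "payload": {"motion": [[0,0,0.001,0,0,0,0],[0,0,0.002,0,0,0,0],[0,0,0.003,0,0,0,0],[0,0,0.003,0,0,0,0]]}}

```text
clock: 38.25
position: [0.5634, -0.0053, 0.1104]
ee_rot: [-0.499, 0.5, -0.5, 0.5]
ft_force: [-2.2, 0.4, 5.1]
grip_width: 0.422
```

{"api": "send_rows", "payload": {"motion": [[0,0,0,0,0,0,0],[55,0,0,0,0,0,0],[70,0,0,0,0,0,0],[90,0,0,0,0,0,0],[100,0,0,0,0,0,0],[100,0,-0.02,0,0,0,0],[100,0,-0.05,0,0,0,0],[100,0,-0.08,0,0,0,0],[100,0,-0.11,0,0,0,0],[100,0,-0.115,0,0,0,0]]}}

```text
clock: 39.08
position: [0.5652, -0.0055, 0.2299]
ee_rot: [0.498, -0.499, 0.502, -0.502]
ft_force: [0.3, -0.2, -0.3]
grip_width: 1.0
```

```bash
python3 - <<'E'
from h import *
o=get_obs();print(o["position"])
caps(camera("scene"))
E
```

```text
[ 0.56521498 -0.00551865  0.22987596]
pix [397.  10.] n 2145 ztop 0.2049 circ [-502.9  418.9] r 222.6 mean [-498.7  395.9]
pix [424. 137.] n 308 ztop 0.1559 circ [376.8 308.4] r 18.6 mean [379.2 307.4]
pix [360. 159.] n 339 ztop 0.1524 circ [458.5 157.7] r 18.2 mean [459.4 157.4]
pix [232. 163.] n 322 ztop 0.1287 circ [ 438.6 -110. ] r 21.3 mean [ 439.6 -110.3]
pix [133. 190.] n 307 ztop 0.0991 circ [ 500.6 -315.3] r 23.0 mean [ 501.3 -312.6]
pix [279. 194.] n 375 ztop 0.1426 circ [564.1  -5.2] r 19.1 mean [566.3  -6. ]
pix [237. 199.] n 386 ztop 0.1328 circ [569.8 -85.6] r 20.4 mean [570.7 -86. ]
```

The square bottle is back within about 1 mm. Last is the slim bottle.

{"api": "send_rows", "payload": {"motion": [[100,-0.03,0,-0.018,0,0,0],[100,-0.065,0,-0.039,0,0,0],[100,-0.1,0,-0.06,0,0,0],[100,-0.135,0,-0.08,0,0,0],[100,-0.17,0,-0.1,0,0,0],[100,-0.205,0,-0.122,0,0,0],[100,-0.24,0,-0.143,0,0,0],[100,-0.275,0,-0.163,0,0,0],[100,-0.3,0,-0.178,0,0,0],[100,-0.3128,0,-0.1852,0,0,0]]}}

```text
clock: 39.97
position: [0.375, 0.3112, 0.2236]
ee_rot: [0.502, -0.499, 0.499, -0.501]
ft_force: [-0.3, -0.5, -0.0]
grip_width: 1.001
```

{"api": "send_rows", "payload": {"motion": [[100,0,0,0,0,0,0],[100,0,0,0,0,0,0],[100,0,0.03,0,0,0,0],[100,0,0.06,0,0,0,0],[100,0,0.085,0,0,0,0],[100,0,0.099,0,0,0,0],[100,0,0.102,0,0,0,0],[100,0,0.102,0,0,0,0],[100,0,0.102,0,0,0,0]]}}

```text
clock: 40.72
position: [0.3791, 0.3074, 0.1236]
ee_rot: [0.499, -0.501, 0.501, -0.5]
ft_force: [0.9, 0.7, 0.3]
grip_width: 0.998
```

```bash
python3 - <<'E'
from h import *
print(get_obs()["position"],get_obs()["ft_force"])
c=camera("scene"); cv2.imwrite("pics/s20.png",cv2.resize(c["pixels"][100:300,300:540,::-1],None,fx=2,fy=2)); 
E
```

```text
[0.37911436 0.30735409 0.12355958] [0.92228656 0.70483059 0.31659233]
```

View pics/s20.png

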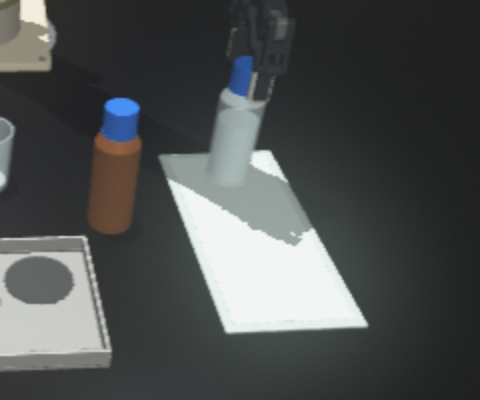

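The fingers straddle the slim cap (crop 250,75).

{"api": "send_rows", "payload": {"motion": [[80,0,0,-0.0005,0,0,0],[40,0,0,-0.0005,0,0,0],[20,0,0,-0.0005,0,0,0],[0,0,0,-0.0005,0,0,0],[0,0,0,-0.0005,0,0,0],[0,0,0,-0.0005,0,0,0],[0,0,0,-0.0005,0,0,0],[0,0,0,-0.0005,0,0,0],[0,0,0,-0.0005,0,0,0],[0,0,0,-0.0005,0,0,0]]}}

```text
clock: 41.6
position: [0.3778, 0.3081, 0.1233]
ee_rot: [-0.5, 0.5, -0.5, 0.5]
ft_force: [-2.2, -0.2, 5.5]
grip_width: 0.398
```

{"api": "send_rows", "payload": {"motion": [[0,0,0,0,0,0,0],[0,0,-0.005,0,0,0,0],[0,0,-0.015,0,0,0,0],[0,0,-0.03,0,0,0,0],[0,0,-0.045,0,0,0,0],[0,0,-0.055,0,0,0,0],[0,0,-0.06,0,0,0,0],[0,0,-0.06,0,0,0,0]]}}

```text
clock: 42.27
position: [0.3782, 0.3081, 0.184]
ee_rot: [-0.499, 0.5, -0.5, 0.5]
ft_force: [0.6, -0.1, -2.7]
grip_width: 0.397
```

```bash
python3 - <<'E'
from h import *
print(get_obs()["position"],get_obs()["ft_force"])
c=camera("scene"); cv2.imwrite("pics/s21.png",cv2.resize(c["pixels"][100:300,300:540,::-1],None,fx=2,fy=2)); 
E
```

```text
[0.37819568 0.30809222 0.18397399] [ 0.57608753 -0.12409862 -2.67015763]
```

View pics/s21.png

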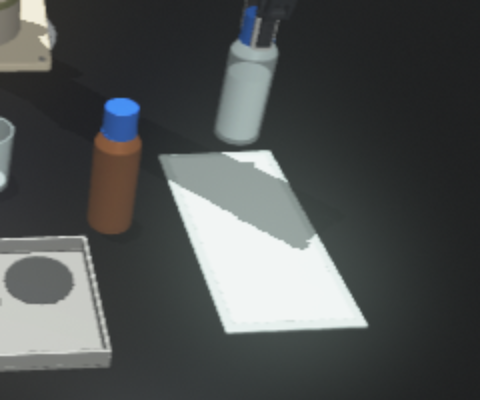

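The slim bottle is lifted upright. I'll carry it back around the brown bottle.

{"api": "send_rows", "payload": {"motion": [[0,0.004,0,0.009,0,0,0],[0,0.013,0,0.028,0,0,0],[0,0.027,0,0.057,0,0,0],[0,0.042,0,0.09,0,0,0],[0,0.056,0,0.12,0,0,0],[0,0.07,0,0.147,0,0,0],[0,0.09,0,0.167,0,0,0],[0,0.12,0,0.173,0,0,0],[0,0.15,0,0.177,0,0,0],[0,0.18,0,0.18,0,0,0]]}}

```text
clock: 43.15
position: [0.558, 0.125, 0.1815]
ee_rot: [0.5, -0.5, 0.5, -0.499]
ft_force: [0.6, 0.7, -1.9]
grip_width: 0.399
```

{"api": "send_rows", "payload": {"motion": [[0,0.027,0,0.002,0,0,0],[0,0.045,0,0.003,0,0,0],[0,0.0548,0,0.003,0,0,0],[0,0.0548,0,0.003,0,0,0],[0,0.0548,0.015,0.003,0,0,0],[0,0.0548,0.03,0.003,0,0,0],[0,0.0548,0.045,0.003,0,0,0],[0,0.0548,0.052,0.003,0,0,0],[0,0.0548,0.055,0.003,0,0,0],[0,0.0548,0.055,0.003,0,0,0]]}}

```text
clock: 43.98
position: [0.5603, 0.0736, 0.1272]
ee_rot: [0.5, -0.5, 0.5, -0.5]
ft_force: [-0.4, -0.7, -2.2]
grip_width: 0.396
```

{"api": "send_rows", "payload": {"motion": [[0,0,0,0,0,0,0],[0,0,0.001,0,0,0,0],[0,0,0.002,0,0,0,0],[0,0,0.002,0,0,0,0]]}}

```text
clock: 44.32
position: [0.5607, 0.0729, 0.1261]
ee_rot: [0.5, -0.5, 0.5, -0.5]
ft_force: [0.5, -0.8, -1.9]
grip_width: 0.396
```

```bash
python3 - <<'E'
from h import *
print(get_obs()["position"],get_obs()["ft_force"])
c=camera("scene"); cv2.imwrite("pics/s22.png",cv2.resize(c["pixels"][100:300,180:420,::-1],None,fx=2,fy=2)); 
E
```

```text
[0.56073452 0.07285653 0.12610316] [ 0.49538481 -0.82110567 -1.87355527]
```

View pics/s22.png

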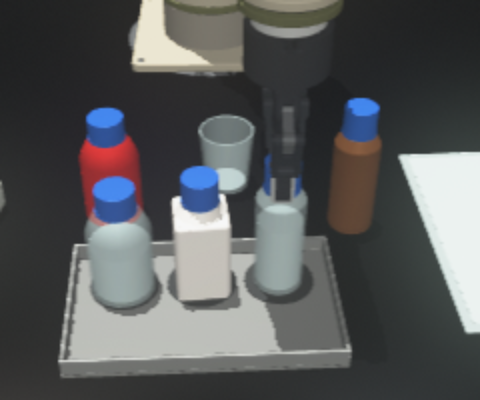

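The slim bottle is just above its disc (crop 280,285).

{"api": "send_rows", "payload": {"motion": [[0,0,0.001,0,0,0,0],[0,0,0.002,0,0,0,0],[0,0,0.003,0,0,0,0],[0,0,0.003,0,0,0,0]]}}

```text
clock: 44.7
position: [0.5608, 0.0728, 0.1234]
ee_rot: [-0.499, 0.5, -0.5, 0.5]
ft_force: [-2.3, -0.7, 3.4]
grip_width: 0.396
```

{"api": "send_rows", "payload": {"motion": [[0,0,0,0,0,0,0],[53,0,0,0,0,0,0],[70,0,0,0,0,0,0],[90,0,0,0,0,0,0],[100,0,0,0,0,0,0],[100,0,-0.02,0,0,0,0],[100,0,-0.05,0,0,0,0],[100,0,-0.08,0,0,0,0],[100,0,-0.11,0,0,0,0],[100,0,-0.14,0,0,0,0]]}}

```text
clock: 45.53
position: [0.5604, 0.0726, 0.2643]
ee_rot: [0.5, -0.5, 0.5, -0.5]
ft_force: [0.8, 0.4, -0.1]
grip_width: 1.001
```

{"api": "send_rows", "payload": {"motion": [[100,-0.02,0,0,0,0,0],[100,-0.05,0,0,0,0,0],[100,-0.085,0,0,0,0,0],[100,-0.12,0,0,0,0,0],[100,-0.15,0,0,0,0,0],[100,-0.18,0,0,0,0,0],[100,-0.2,0,0,0,0,0],[100,-0.2,0,0,0,0,0],[100,-0.2,0,0,0,0,0],[100,-0.2,0,0,0,0,0]]}}

```text
clock: 46.37
position: [0.561, 0.2716, 0.2627]
ee_rot: [0.5, -0.5, 0.501, -0.499]
ft_force: [1.3, -0.7, -0.6]
grip_width: 0.998
```

```bash
python3 - <<'E'
from h import *
o=get_obs();print(o["position"],o["ft_force"])
c=camera("scene");caps(c);cv2.imwrite("pics/s23.png",c["pixels"][:,:,::-1])
t=camera("top");print("top");caps(t);print(cloud(t)[268,273]); cv2.imwrite("pics/t23.png",t["pixels"][:,:,::-1])
E
```

```text
[0.56104165 0.2716228  0.26272573] [ 1.32182028 -0.72311814 -0.56305553]
pix [388.  10.] n 2012 ztop 0.2064 circ [-495.4  379.6] r 183.0 mean [-495.8  365.9]
pix [360. 159.] n 344 ztop 0.1524 circ [458.1 157.5] r 18.4 mean [459.6 157.6]
pix [232. 163.] n 318 ztop 0.1289 circ [ 438.1 -109.3] r 20.6 mean [ 439.7 -110.1]
pix [321. 188.] n 396 ztop 0.1565 circ [561.2  72.3] r 18.1 mean [562.4  72.1]
pix [132. 190.] n 294 ztop 0.0991 circ [ 500.2 -312.9] r 21.2 mean [ 501.5 -312.3]
pix [279. 194.] n 370 ztop 0.1427 circ [564.6  -5.9] r 19.0 mean [566.   -5.9]
pix [237. 199.] n 380 ztop 0.1328 circ [569.  -87.2] r 19.7 mean [571.2 -86. ]
top
pix [316. 185.] n 225 ztop 0.1357 circ [567.2 -86.7] r 18.7 mean [567.7 -86.9]
pix [247. 189.] n 202 ztop 0.1598 circ [558.9  72.4] r 16.5 mean [559.3  72.6]
pix [281. 187.] n 195 ztop 0.146 circ [562.2  -5.2] r 17.1 mean [562.3  -4.2]
pix [412. 215.] n 263 ztop 0.1018 circ [ 499.  -310.9] r 20.0 mean [ 498.3 -311.5]
pix [210. 234.] n 230 ztop 0.1555 circ [458.3 158.3] r 17.2 mean [457.6 158.9]
pix [328. 241.] n 237 ztop 0.1315 circ [ 436.6 -108.9] r 18.9 mean [ 436.8 -108.8]
[0.38635375 0.02111925 0.00832574]
```

View pics/s23.png

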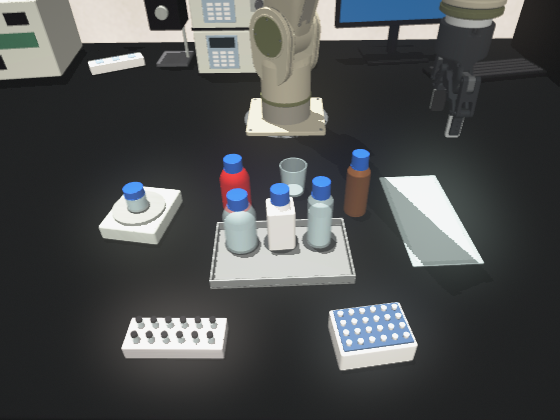

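View pics/t23.png

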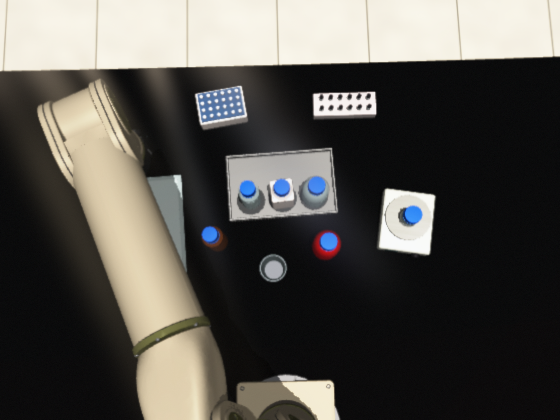

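Both pictures show all three bottles upright on their discs, with top-view caps at (247,189), (281,187) and (316,185), each within about 1 mm of the start. The jar is centred on the plate at (412,215), the beaker at (273,268) has not moved, and the arm is clear. I'll hand in.

```bash
python3 -c "
from workcell import *
print(hand_in())"
```

```text
the job is handed in; nothing more can be done
None
```

The job is done and handed in at about 46 s on the robot clock, and every check I made agreed; `hand_in()` gives no verdict.

I moved the slim, square and wide bottles by their caps onto the mat. The jar then went onto the stirrer plate, and the bottles went back to their own places in the order wide, square, slim.

Last checks:
- **Bottles:** all three stand upright on their discs. Their caps are within about 1 mm of the starting positions in both camera views.
- **Jar:** it stands upright, within about 2 mm of the plate's centre. Its cap top measured 0.099 m in the scene camera, as it should be. The top camera gave 0.102 m; it reads heights about 3 mm high throughout.
- **Bystanders:** the beaker and the red and brown look-alikes have not moved.
- **Robot:** the gripper is open and the arm touches nothing. The highest contact force I saw while setting things down was about 15 N.

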